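# Free samples from an incubator locked by a power cut

## Task

The power has failed and the incubator's hood is locked with vials still inside. Take the release key from its stand, feel with its blade along the bottom of the service slot until it drops into the hidden lock, push it fully home, turn it clockwise until its handle stands square across the slot, facing the black line, and the lock is at its stop, and pull it out again. Then swing the hood fully up, move every vial into the holes of the cooling block, shut the hood and leave the key upright in its stand, without disturbing the marker, tape and forceps on the bench.

Things in the scene. Friction and masses are not known exactly. Their poses are not given: they have to be found in the camera images.
- incubator: White bench-top incubator, fixed to the bench, 240 (x) x 250 (y) mm; origin on the bench under its middle, +x to its back, +y to its left, z up; turned by up to 0.15 rad. The hinged hood (y from -70 to 115 mm) is 115 mm high when shut and covers the sample block. A raised shoulder along its right (-y) side, top 100 mm above the bench, carries the service slot.
- sample_block (a point): Middle of the top face of the aluminium sample block under the hood, 75 mm above the bench; its six holes (17 mm wide, 30 mm deep) are at x = -25 and +25 mm, y = -45, 0 and +45 mm from here, along the incubator's axes.
- service_slot (a point): Middle of the mouth of the service slot, in the shoulder's top face 100 mm above the bench; axes as the incubator's. The slot is 90 mm long along x, 18 mm wide along y, with upright walls, 45 mm deep; a soft black bristle seal, which gives no resistance, hides the inside. Raised dots stand beyond its ends; a raised black line runs along the shoulder on the hood side of the slot.
- slot_floor (a point): Middle of the slot's floor, 45 mm below its mouth: the flat hidden lock face. The lock's blade hole in it, 17 mm along x, 9.6 mm along y, 17 mm deep, lies on the slot's centre line, its centre anywhere within 28 mm of this point along x: the lock drive stopped at a different place each time. It does not give way, and its place can only be felt.
- lock (a joint): Turn of the lock in rad: 0 locked (blade hole in line with the slot), grows clockwise seen from above, stop at 1.40; above 1.2 the bolt is clear of the hood. The blade has about 0.2 rad of play in it, so a quarter turn of the key, from in line with the slot to square across it, brings it to the stop. Takes about 0.1 Nm, stays where it is left, turns only with the key in it.
- hood (a joint): Opening of the hood in rad about its hinge along y at the back: 0 shut, grows as the front rises, stop at 1.75 (leaning a little back). Held by a bolt until the lock is turned. A stiff hinge holds it at any angle; lifting or lowering takes about 1 to 5 N at the handle.
- hood_handle (a point): Middle of the hood's steel bow handle: a round bar 10 mm thick, 85 mm long along y, 100 mm above the bench when the hood is shut, 36 mm in front of the hood's front wall, with over 25 mm free before, behind and below it. It moves with the hood, 227 mm from the hinge axis.
- hood_hinge (a point): Middle of the hood's hinge axis (along the incubator's y), 76 mm above the bench at the back of the incubator.
- release_key: Release key, 126 mm long, 60 g: at the foot a flat blade 14 mm (along its x) by 6.5 mm (y), 18 mm high, end rounded; a round 9 mm shaft; a 38 mm disc at 66 to 71 mm; a flat black handle 32 mm (along x, in line with the blade) by 12 mm (y), from 86 to 126 mm above the tip. Origin at the tip, z up the shaft. The same after half a turn.
- key_tip (a point): Tip of the key's blade (the key's origin).
- key_stand: Key stand, fixed: black round foot of 72 mm with an upright aluminium tube, 33 mm outside, 27 mm bore, top 80 mm above the bench; origin on the bench under the tube. The key hangs in it upright, blade down, its disc resting on the rim, so that its tip is 14 mm above the bench.
- cool_block: Loose cooling block, 0.9 kg: white foot 106 (x) x 144 (y) x 10 mm with an aluminium block, top 46 mm above the bench. Origin on the bench under its middle. Six upright holes of 17 mm, 30 mm deep (floor 16 mm above the bench), at x = -22 and +22 mm, y = -44, 0 and +44 mm in its frame, all empty at the start.
- vial_0: Sample vial with white screw cap, 55 mm tall, 12 mm thick, 15 g, standing in a hole of the incubator's block (bottom 45 mm above the bench, top 20 to 25 mm above the block); origin at the centre of its bottom, z up. It may be absent.
- vial_1: Sample vial with dark brown screw cap, 54 mm tall, 12 mm thick, 15 g, standing in a hole of the incubator's block (bottom 45 mm above the bench, top 20 to 25 mm above the block); origin at the centre of its bottom, z up. It may be absent.
- vial_2: Sample vial with white screw cap, 53 mm tall, 12 mm thick, 15 g, standing in a hole of the incubator's block (bottom 45 mm above the bench, top 20 to 25 mm above the block); origin at the centre of its bottom, z up. It may be absent.
- vial_3: Sample vial with purple screw cap, 50 mm tall, 12 mm thick, 15 g, standing in a hole of the incubator's block (bottom 45 mm above the bench, top 20 to 25 mm above the block); origin at the centre of its bottom, z up. It may be absent.
- marker_black: Bystander: black marker, 132 mm long, lying in front of the incubator; origin under its middle.
- tape: Bystander: roll of label tape, 62 mm, behind the incubator.
- forceps: Bystander: steel forceps, 126 mm, behind the incubator.
There are look-alikes about, which are no part of the job. What is shaped like the release_key but turquoise is not meant. Leave any yellow look-alike of the key_stand alone.

How it is judged:
By the outcome, as a careful person would: the job done as asked, in the order asked, and still so for the second after the job is handed in, with the robot touching nothing.
Of vial_0, vial_1, vial_2, vial_3 only 2 to 4 are there at a start; the rules pass over those that are not, and their reading is None.
At some moment in a run one of cool_block may be knocked a few centimetres aside while the robot is not near it.
It also fails if it takes over 210 s, if anything falls off the work surface, if the arm or the gripper's body presses on something with over 40 N, if the wrist force passes 120 N, or if a joint passes its speed limit or range.

## Robot

A 6-joint arm with a two-finger parallel gripper is mounted at the origin on a cart in front of the work surface, level with it; the furniture and walls round the work are solid. World frame = base frame: x ahead of the robot, y to its left, z up, the work surface at z = 0. Lengths are in m, angles in rad, forces in N, time in s.
With the tool pointing down it reaches from about 0.35 to 0.85 m from the base axis. Payload 8.1 kg.
Tool frame: the origin (TCP) lies midway between the tips of the shut fingers; the grasp point (between the pads) lies robot.grip_depth behind it (robot.grip_depth is the distance from the TCP to the grasp point, in m); z points along the fingers, y is the line along which they close (so a half turn about z gives the same grasp; the last joint's range is limited). The gripper opens to 93 mm and grips with 3 to 60 N. Pads are 15 mm wide; open, the fingers measure 128 mm over their backs; the gripper's body (75 mm by 188 mm) begins 65 mm behind the grasp point.
Start: joints at [-1.263, 0.13, 1.488, -0, 1.523, -0.085], TCP at [0.23, -0.554, 0.219] pointing down, gripper open.
Joint ranges: [-2.96, 2.96], [-0.89, 2.26], [0.02, 2.5], [-1.34, 4.48], [0, 2.73], [-2.66, 2.66]. Speed limits (rad/s): [2.39, 2.39, 2.79, 3.14, 3.14, 3.14].

## Interface

Orientations are given as a rotation vector (axis times angle).
In Python, from plant import robot gives the robot as it stands.
- The arm moves only by the tool carry_out, never from a script. Its argument "rows" is a list of rows, each a list of 6 numbers: the shift along the tool's x, y, z in m, then the turn, a rotation vector about the tool's x, y, z in degrees. A call has 1 to 12 rows; each row is the pose to reach, as a shift and turn from the pose commanded when the call began, along the tool's axes at that moment; what a row does not reach only later rows make up. A row lasts 1/8 s, in which the tool goes at most 62.5 mm and 10.7 degrees, less where a joint would pass 70% of its speed; a pose out of reach is approached as far as the arm can. A call with a gripper value outside its range is refused whole. "jaw" is the closure in counts, from 0 (fully open) to 255 (shut), set as the call begins (left out, the last holds). The fingers move at their own pace and stop on an object; "force" is the grip in N (left out, the last holds). Time passes only in rows, so rows that repeat a pose let the fingers close. It gives the time, the measured TCP pose, the force, the opening and the grip force at its end, in the units of the state.
- robot.read_state(): the state, without advancing time (a new reading comes with each control period).
- robot.read_camera(name): name is "side" or "top" or "wrist"; returns the picture (400x640x3 uint8, red, green, blue); there is no depth.
- robot.camera_model(name): a dict with "fx", "fy", "cx", "cy" (pixels), "dist" ([k1, k2, p1, p2, k3] as OpenCV has them; the pictures are not rectified), "R" (3x3) and "t" (3): a world point X has camera coordinates R X + t; the wrist camera has in their place "mount" (4x4, takes a point from camera to tool coordinates, whose origin is the TCP and whose axes are the flange's). Camera axes: x right, y down, z forward; pixel columns grow to the right and rows downward; lengths in m; the calibration is good to about 2 mm. A picture is of the moment at which its call begins: read the wrist's pose just before it. camera_model takes no time and is no camera call.
- robot.close_job(): hands the job in; it is judged then, once.
Trained networks look in the newest picture that a camera, given by its name, has taken for a name from the list of things; names that differ only in an ending like _2 or _b are one class to them, and where a whole thing is asked for, a point or a joint stands for the part that bears it (a point fixed in the world has none). Each returns a list of dicts, best first, with "conf" (0 to 1); they miss things now and then, are a little off and sometimes report something else, mostly with a low value. They report only what shows in the picture. A call takes as long as a camera call. They do not tell look-alikes from the thing itself.
- robot.outline_of(camera, target): "pixels" (400x640 bool, what is visible of it) and "pixel" ([column, row] in pixels, amid what is visible of it).
The state is a dict: "t": time; "q": joint angles; "dq": joint speeds; "joint_torque": joint torques, N m; "tool_pos": TCP position; "orientation": TCP orientation; "force": force on the tool from outside, world axes, zero at the start; "wrist_torque": the same for the moment, N m; "opening": finger opening in m; "gripper_force": force on a finger pad.
Only numpy, scipy, OpenCV 4.12 (cv2) and the standard library are available. Lean on these libraries where they do the work, as an engineer would, in place of code of your own. Each camera call takes 0.05 s, during which the arm holds its last target. There are 200 camera calls.

## Working session

There is one attempt and no reset: what is moved stays moved. The work goes in short steps, Python scripts to look and compute and a tool call to move; the robot and the scene stay as the last step left them, time stands still between calls to the robot, and variables do not carry over. Pictures are saved under pics/ and viewed, at most 14 in all, crops included, and the job is handed in when it is done.

Besides the shell and the picture viewer there is one more tool, called by a JSON object that holds its "op" and its "data". carry_out: Moves the arm, as the interface text tells. Its arguments: {"type":"object","properties":{"rows":{"type":"array"},"jaw":{"type":"number"},"force":{"type":"number"}},"required":["rows"]}

```bash
ls; mkdir -p pics
python3 - <<'E'
from plant import robot
import cv2,numpy as np
print(robot.read_state(), robot.grip_depth)
for c in ("side","top","wrist"):
    im=robot.read_camera(c); cv2.imwrite(f"pics/{c}0.png",im[:,:,::-1])
    m=robot.camera_model(c); print(c,m)
for c in ("side","top"):
    for n in ("release_key","key_stand","incubator","cool_block","service_slot","hood_handle","marker_black","tape","forceps","vial_0"):
        for d in robot.outline_of(c,n): print(c,n,round(d["conf"],2),np.round(d["pixel"]),d["pixels"].sum())
E
```

```text
pics
{'t': 0.0, 'q': array([-1.26340739e+00,  1.31174603e-01,  1.48923980e+00,  9.36852335e-06,
        1.52298294e+00, -8.54127144e-02]), 'dq': array([-0.00074868, -0.00076029,  0.0004943 , -0.00013928,  0.00101187,
        0.00092226]), 'joint_torque': array([-1.51484499e-03, -5.59852660e+01, -4.91756630e+01,  7.68189062e-02,
        3.51249729e-02, -1.04710202e-04]), 'tool_pos': array([ 0.22951711, -0.55377215,  0.21760109]), 'orientation': array([-3.07943641e+00, -6.12701427e-01,  2.99203454e-04]), 'force': array([ 0.01115246, -0.06183079,  1.27220399]), 'wrist_torque': array([-0.00360974, -0.02036135,  0.02879381]), 'gripper_force': 0.0, 'opening': 0.09306115282524147} 0.0188
side {'fx': 408.89078997777847, 'fy': 408.89078997777847, 'cx': 323.691090166796, 'cy': 203.93351465351634, 'dist': array([-0.09552905,  0.        ,  0.        ,  0.        ,  0.        ]), 'R': array([[ 0.98228653, -0.18718246, -0.00871242],
       [-0.07583386, -0.35457954, -0.93194559],
       [ 0.17135462,  0.91609829, -0.36249347]]), 't': array([-0.57994215,  0.1269879 ,  1.115808  ])}
top {'fx': 461.1
[... 1235 characters left out ...]
] 1894
side service_slot 0.95 [323. 217.] 5567
side hood_handle 0.61 [320. 196.] 1881
side marker_black 0.52 [247. 249.] 30
side forceps 0.49 [286. 251.] 381
top release_key 0.52 [424. 269.] 218
top release_key 0.49 [463. 242.] 255
top key_stand 0.88 [465. 206.] 668
top key_stand 0.56 [445. 248.] 401
top incubator 0.95 [326. 203.] 10784
top incubator 0.58 [373. 130.] 394
top incubator 0.43 [310. 192.] 6785
top cool_block 0.88 [199. 237.] 2572
top cool_block 0.68 [337. 287.] 241
top service_slot 0.69 [322. 199.] 10996
top hood_handle 0.96 [309. 193.] 6868
top marker_black 0.79 [332. 287.] 209
top marker_black 0.66 [447. 252.] 473
top tape 0.57 [375. 123.] 426
top vial_0 0.49 [328. 201.] 10641
```

View pics/top0.png

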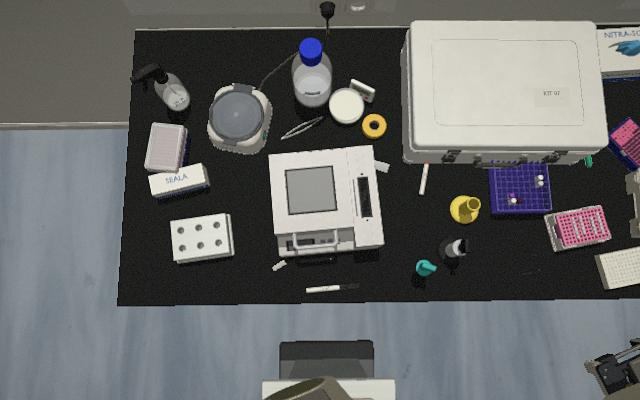

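View pics/side0.png

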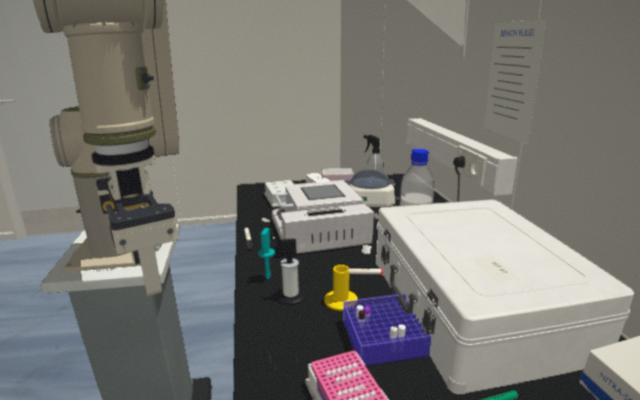

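Top view: the key with the black handle is at (459,245), in the aluminium tube stand (450,250). The look-alikes are the turquoise key (425,268) and the yellow stand (466,208). The slot is at (363,197), the handle bar at (314,240), the cool block at (202,238) and the marker at (332,288). The side view shows the same: black key and alu stand (290,275), turquoise (266,250), yellow (341,290).

```bash
cat > h.py <<'E'
from plant import robot
import cv2,numpy as np
from scipy.spatial.transform import Rotation as Ro
def pose(s=None):
    s=s or robot.read_state(); return Ro.from_rotvec(s["orientation"]).as_matrix(), np.array(s["tool_pos"])
def cam(name,P=None):
    m=robot.camera_model(name); K=np.array([[m["fx"],0,m["cx"]],[0,m["fy"],m["cy"]],[0,0,1]])
    if name=="wrist":
        R,p=P or pose(); M=np.array(m["mount"]); Rw=R@M[:3,:3]; c=R@M[:3,3]+p   # cam->world
        return K,np.array(m["dist"]),Rw.T,-Rw.T@c
    return K,np.array(m["dist"]),np.array(m["R"]),np.array(m["t"])
def toworld(name,px,z,P=None):
    K,d,R,t=cam(name,P); u=cv2.undistortPoints(np.array(px,float).reshape(-1,1,2),K,d).reshape(-1,2)
    r=np.c_[u,np.ones(len(u))]@R; c=-R.T@t
    return c+r*((np.asarray(z)-c[2])/r[:,2])[:,None]
def topix(name,X,P=None):
    K,d,R,t=cam(name,P); return cv2.projectPoints(np.array(X,float).reshape(-1,1,3),cv2.Rodrigues(R)[0],t,K,d)[0].reshape(-1,2)
def snap(name,file=None):
    P=pose(); im=robot.read_camera(name)[:,:,::-1]
    if file: cv2.imwrite("pics/"+file,im)
    return P,im
def yawR(a):  # tool down, tool y (closing line) at angle a from world y ; x-axis of tool along (cos a, sin a)
    return np.array([[np.cos(a),np.sin(a),0],[np.sin(a),-np.cos(a),0],[0,0,-1]])
def delta(p,R,P=None):
    R0,p0=P or pose(); return np.round(np.r_[(R0.T@(np.array(p)-p0))*1000, np.degrees(Ro.from_matrix(R0.T@R).as_rotvec())],1)
E
python3 - <<'E'
from h import *
a=lambda px,z:print(np.round(toworld("top",px,z),3).tolist())
print("slot ends, mid");a([(361,178),(365,217),(363,197.5)],.1)
print("key top, stand rim");a([(462,243)],.14);a([(453,248)],.08)
print("cool corners");a([(171,219),(229,214),(233,257),(175,262)],.01);
print("cool holes");a([(183,230),(184,252),(202,228),(203,250),(219,226),(221,248)],.046)
print("handle");a([(293,240),(336,238)],.1)
print("yellow");a([(470,205)],.08)
R,p=pose();print(R,p,np.degrees(np.arctan2(R[1,0],R[0,0])))
im=cv2.imread("pics/top0.png");cv2.imwrite("pics/c0.png",cv2.resize(im[130:310,240:490],None,fx=3.2,fy=3.2,interpolation=cv2.INTER_CUBIC))
E
```

```text
slot ends, mid
[[0.624, -0.087, 0.1], [0.53, -0.094, 0.1], [0.576, -0.091, 0.1]]
key top, stand rim
[[0.461, -0.304, 0.14]]
[[0.456, -0.301, 0.08]]
cool corners
[[0.546, 0.389, 0.01], [0.557, 0.243, 0.01], [0.448, 0.23, 0.01], [0.438, 0.374, 0.01]]
cool holes
[[0.513, 0.346, 0.046], [0.459, 0.342, 0.046], [0.517, 0.3, 0.046], [0.463, 0.296, 0.046], [0.521, 0.259, 0.046], [0.467, 0.253, 0.046]]
handle
[[0.478, 0.075, 0.1], [0.481, -0.025, 0.1]]
yellow
[[0.558, -0.348, 0.08]]
[[ 9.23851109e-01  3.82752045e-01  3.62749735e-05]
 [ 3.82752044e-01 -9.23851109e-01  3.73805306e-05]
 [ 4.78201490e-05 -2.06497244e-05 -9.99999999e-01]] [ 0.22969649 -0.5542957   0.21862951] 22.504255118941675
```

View pics/c0.png

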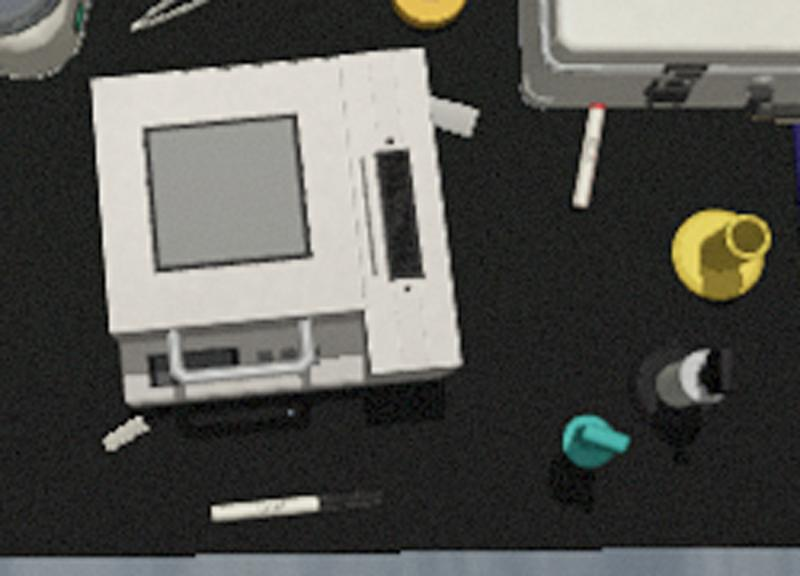

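The crop confirms the choice: the black-handled key is in the aluminium stand on the black foot, at crop (710,375). The turquoise key is at (595,440) and the yellow stand is empty at (720,250). I'll move above the key and look.

{"op": "carry_out", "data": {"rows": [[0.0,0,-0.06,0,0,0],[0.309,-0.145,-0.141,0,0,0],[0.309,-0.145,-0.141,0,0,0],[0.309,-0.145,-0.141,0,0,0],[0.309,-0.145,-0.141,0,0,0],[0.309,-0.145,-0.141,0,0,0],[0.309,-0.145,-0.141,0,0,0],[0.309,-0.145,-0.141,0,0,0],[0.309,-0.145,-0.141,0,0,0],[0.309,-0.145,-0.141,0,0,0],[0.309,-0.145,-0.141,0,0,0]], "jaw": 100}}

```text
t: 2.52
tool_pos: [0.4589, -0.3029, 0.3593]
orientation: [-3.081, -0.61, 0.001]
force: [-1.0, 0.2, -0.1]
opening: 0.0562
gripper_force: 0.0
```

Run:
```python
from h import *
P,im=snap("wrist","w1.png"); print(P[1])
K=np.array([[.461,-.304,.14],[.456,-.301,.08]]); print(topix("wrist",K,P))
for n in ("release_key","key_stand"):
    for d in robot.outline_of("wrist",n):
        ys,xs=np.nonzero(d["pixels"]); r=cv2.minAreaRect(np.c_[xs,ys].astype(np.float32)); print(n,d["conf"],d["pixel"],r)
```

```text
[ 0.45888886 -0.3029251   0.35928516]
[[316.93487386 170.10094028]
 [313.74910488 165.34646185]]
release_key 0.71 [325.3, 169.7] ((321.2500305175781, 170.25001525878906), (24.748735427856445, 28.284271240234375), 45.0)
release_key 0.66 [256.9, 174.2] ((258.7500305175781, 174.75001525878906), (23.33452033996582, 26.870054244995117), 45.0)
key_stand 0.77 [315.8, 152.0] ((321.5947570800781, 158.839599609375), (36.514381408691406, 40.45602798461914), 85.03025817871094)
key_stand 0.65 [370.8, 113.6] ((368.2500305175781, 113.24999237060547), (40.305084228515625, 42.42640686035156), 45.0)
key_stand 0.18 [157.1, 44.3] ((140.49998474121094, 57.49999237060547), (222.99996948242188, 114.99998474121094), 0.0)
```

View pics/w1.png

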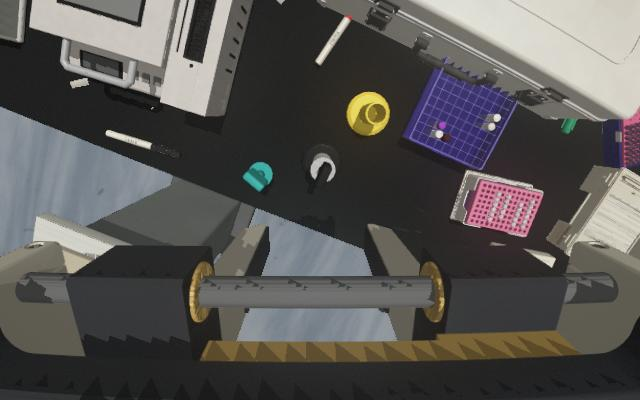

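The wrist view shows the black handle at about (321,175) in the alu stand, the turquoise key at (258,176) and the yellow stand at (369,113). I'll measure the handle in an enlarged crop.

Run:
```python
from h import *
im=cv2.imread("pics/w1.png");c=cv2.resize(im[130:210,270:370],None,fx=7,fy=7,interpolation=cv2.INTER_CUBIC)
cv2.imwrite("pics/c1.png",cv2.convertScaleAbs(c,alpha=2.0,beta=10))
```

```text
(no output)
```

View pics/c1.png

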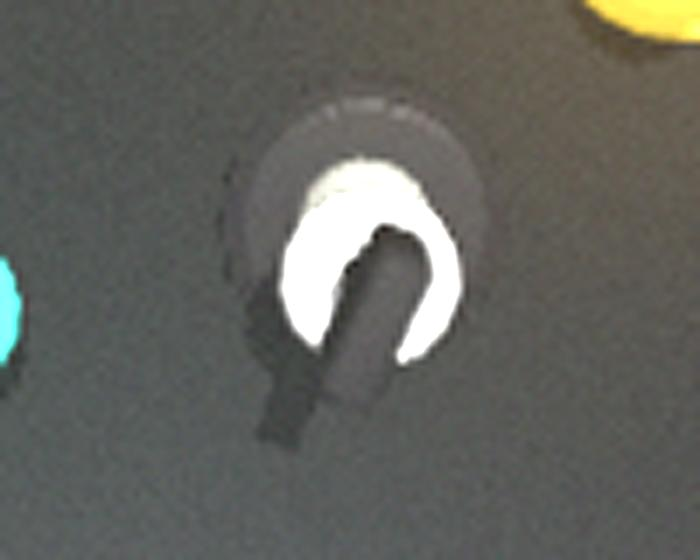

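Run:
```python
from h import *
R,p=pose(); P=(R,p)
f=lambda x,y:(270+x/7,130+y/7)
e=toworld("wrist",[f(400,235),f(350,397)],.14,P); d=toworld("wrist",[f(370,272)],.085,P)
print(e,e.mean(0),np.linalg.norm(e[0]-e[1]),d,np.degrees(np.arctan2(*(e[0]-e[1])[1::-1])))
k=d[0]
for a in (3.5,):
    a=np.radians(a); print(delta([k[0],k[1],.20],yawR(a)),delta([e.mean(0)[0],e.mean(0)[1],.20],yawR(a)))
```

```text
[[ 0.4743372  -0.31257381  0.14      ]
 [ 0.44246802 -0.31588316  0.14      ]] [ 0.45840261 -0.31422848  0.14      ] 0.03204055263259915 [[ 0.45749169 -0.31487838  0.085     ]] 5.928440598326994
[ -6.3  10.8 159.5  -0.    0.   18.9] [ -5.2  10.5 159.5  -0.    0.   18.9]
```

{"op": "carry_out", "data": {"rows": [[-0.0055,0.0106,0.06,0,0,8.5],[-0.0055,0.0106,0.12,0,0,17],[-0.0055,0.0106,0.16,0,0,17],[-0.0055,0.0106,0.16,0,0,17],[-0.0055,0.0106,0.19,0,0,17],[-0.0055,0.0106,0.22,0,0,17],[-0.0055,0.0106,0.24,0,0,17],[-0.0055,0.0106,0.252,0,0,17],[-0.0055,0.0106,0.252,0,0,17]]}}

```text
t: 3.8
tool_pos: [0.4586, -0.314, 0.1077]
orientation: [-3.138, -0.151, 0.0]
force: [-0.1, 0.9, -0.6]
opening: 0.0564
gripper_force: 0.0
```

{"op": "carry_out", "data": {"rows": [[0,0,0,0,0,0],[0,0,0,0,0,0],[0,0,0,0,0,0],[0,0,0,0,0,0],[0,0,0,0,0,0],[0,0,0,0,0,0],[0,0,0,0,0,0]], "jaw": 255, "force": 40}}

```text
t: 4.68
tool_pos: [0.4587, -0.314, 0.1077]
orientation: [3.138, 0.151, 0.0]
force: [-0.7, 0.1, 1.0]
opening: 0.0115
gripper_force: 40.0
```

Run:
```python
from h import *
s=robot.read_state(); print(s["force"],s["wrist_torque"],s["opening"],pose(s))
```

```text
[-0.72972362  0.12766668  1.04318214] [0.04314729 0.02455759 0.00429484] 0.011462158144926727 (array([[ 9.95382608e-01,  9.59867642e-02,  6.68789249e-05],
       [ 9.59867689e-02, -9.95382607e-01, -7.13477681e-05],
       [ 5.97216772e-05,  7.74378194e-05, -9.99999995e-01]]), array([ 0.45866773, -0.31399656,  0.10772715]))
```

{"op": "carry_out", "data": {"rows": [[0,0,-0.04,0,0,0],[0,0,-0.09,0,0,0],[0,0,-0.14,0,0,0],[0,0,-0.17,0,0,-10],[0,0,-0.17,0,0,-20],[0,0,-0.17,0,0,-30],[0,0,-0.17,0,0,-40],[0,0,-0.17,0,0,-50],[0,0,-0.17,0,0,-60],[0,0,-0.17,0,0,-70],[0,0,-0.17,0,0,-80],[0,0,-0.17,0,0,-90]]}}

```text
t: 6.18
tool_pos: [0.4585, -0.3139, 0.2773]
orientation: [-2.105, -2.331, -0.0]
force: [0.4, 0.1, -0.5]
opening: 0.0118
gripper_force: 40.0
```

Run:
```python
from h import *
P,im=snap("wrist","w2.png");print(P[1],robot.read_state()["q"])
print(delta([.50,-.10,.278],yawR(np.radians(184.3))))
```

```text
[ 0.45854513 -0.31386363  0.27734473] [-6.92539317e-01 -6.45086855e-03  1.52462194e+00 -3.77546136e-05
  1.62399901e+00 -8.03196454e-01]
[208.   64.9  -0.6  -0.   -0.  -88. ]
```

{"op": "carry_out", "data": {"rows": [[0.03,0.02,0,0,0,-10],[0.06,0.04,0,0,0,-20],[0.09,0.06,0,0,0,-30],[0.136,0.085,0,0,0,-40],[0.136,0.085,0,0,0,-50],[0.136,0.085,0,0,0,-60],[0.136,0.085,0,0,0,-70],[0.136,0.085,0,0,0,-80],[0.136,0.085,0,0,0,-88],[0.136,0.085,0,0,0,-88]]}}

```text
t: 7.48
tool_pos: [0.5301, -0.1704, 0.2774]
orientation: [0.091, -3.14, -0.0]
force: [0.2, -0.5, -1.5]
opening: 0.0115
gripper_force: 40.0
```

Run:
```python
from h import *
P,im=snap("wrist","w3.png");print(P[1])
print(topix("wrist",[[.53,-.094,.1],[.624,-.087,.1],[.577,-.091,.1]],P))
for d in robot.outline_of("wrist","service_slot"): print(d["conf"],d["pixel"])
```

```text
[ 0.53008559 -0.17038977  0.27741844]
[[382.45989957 181.86561607]
 [379.27087313 255.3513761 ]
 [380.45099526 219.85516064]]
0.82 [460.5, 189.8]
```

View pics/w3.png

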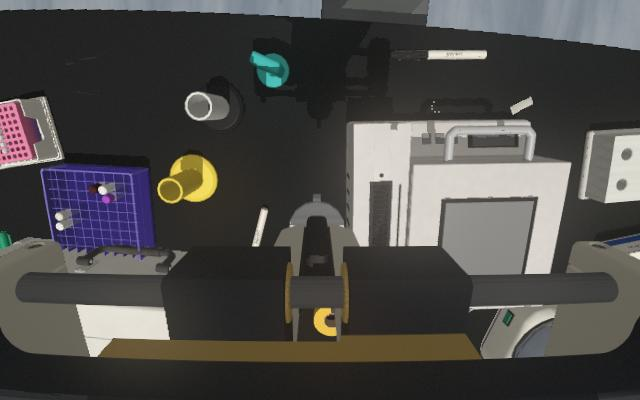

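The wrist view shows the slot as a dark strip at columns 370–391, rows 181–247, with the dot at (381,175) and the black line at x≈401. The empty alu stand is at (207,105). I'll measure the slot edges numerically.

Run:
```python
from h import *
im=cv2.imread("pics/w3.png"); g=cv2.cvtColor(im,cv2.COLOR_BGR2GRAY).astype(float)
s=robot.read_state(); P=pose(s)
for r in range(168,256,6): print(r,g[r,364:410:1].astype(int).tolist())
print("col381",g[168:256,381].astype(int).tolist())
def edge(v,lo): # subpixel crossings of threshold
    th=110; return [lo+i+(v[i]-th)/(v[i]-v[i+1]) for i in range(len(v)-1) if (v[i]-th)*(v[i+1]-th)<0]
L=[];
for r in range(186,242,4):
    e=edge(g[r,364:397],364)
    if len(e)>=2: L.append([(e[0],r),(e[-1],r)])
L=np.array(L); a=toworld("wrist",L[:,0],.1,P); b=toworld("wrist",L[:,1],.1,P)
print(np.round(np.c_[a[:,:2],b[:,:2]],4)); m=(a+b)/2; f=np.polyfit(m[:,0],m[:,1],1); print(f,np.degrees(np.arctan(f[0])))
c=[edge(g[170:256,k],170) for k in (377,381,385)]; print(c)
for q in c: print(toworld("wrist",[(381,v) for v in q],.1,P)[:,:2].tolist() if q else 0)
```

```text
168 [217, 218, 217, 216, 216, 215, 216, 215, 215, 215, 219, 219, 218, 219, 218, 219, 219, 218, 218, 217, 217, 217, 217, 217, 217, 217, 217, 216, 215, 216, 216, 216, 215, 216, 216, 216, 215, 216, 215, 214, 214, 213, 214, 214, 212, 174]
174 [217, 217, 216, 216, 216, 215, 215, 216, 216, 216, 222, 221, 221, 221, 218, 194, 98, 84, 88, 157, 220, 220, 220, 220, 218, 216, 219, 216, 216, 216, 217, 216, 216, 216, 215, 215, 215, 214, 214, 214, 214, 214, 214, 214, 185, 126]
180 [218, 217, 217, 217, 217, 216, 216, 216, 215, 215, 221, 221, 221, 221, 217, 204, 199, 182, 182, 182, 182, 182, 182, 183, 182, 177, 176, 178, 196, 217, 217, 217, 216, 216, 216, 216, 216, 214, 215, 215, 215, 213, 214, 216, 186, 120]
186 [216, 215, 215, 215, 215, 206, 80, 85, 86, 79, 71, 75, 75, 79, 80, 80, 74, 71, 74, 74, 77, 79, 77, 78, 79, 85, 85, 95, 164, 214, 214, 214, 214, 214, 197, 135, 101, 176, 214, 214, 214, 214, 214, 210, 175, 116]
192 [216, 216, 216, 215, 215, 206, 86, 85, 83, 79, 72, 73, 68, 70, 71, 72, 72, 73, 75, 74, 76, 77, 76, 75, 78, 84, 86, 116, 182, 215, 216, 215, 215, 215, 191, 93, 137, 195, 213, 213, 21
[... 2721 characters left out ...]
-0.1056  0.5641 -0.0807]
 [ 0.5706 -0.1059  0.5691 -0.0802]
 [ 0.5757 -0.1054  0.5742 -0.0802]
 [ 0.5808 -0.1047  0.5794 -0.0797]
 [ 0.5859 -0.1045  0.5845 -0.0792]
 [ 0.5911 -0.1039  0.5897 -0.0787]
 [ 0.5963 -0.1034  0.595  -0.0781]
 [ 0.6016 -0.1033  0.6002 -0.0774]]
[ 0.07943985 -0.13821414] 4.542029436330733
[[np.float64(181.74444444444444)], [np.float64(173.64864864864865), np.float64(176.27058823529413), np.float64(180.88888888888889)], [np.float64(180.91139240506328)]]
[[0.5301682294821005, -0.09573329951196251]]
[[0.520575179727462, -0.09680539050989931], [0.523667781869968, -0.09646037475138046], [0.5291482546930489, -0.09584755067083547]]
[[0.529175063955861, -0.0958445484577897]]
```

{"op": "carry_out", "data": {"rows": [[-0.012,0.04,0,0,0,-1.2],[-0.0223,0.0747,0,0,0,-1.2],[-0.0223,0.0747,0,0,0,-1.2],[-0.0223,0.0747,0.04,0,0,-1.2],[-0.0223,0.0747,0.062,0,0,-1.2],[-0.0223,0.0747,0.062,0,0,-1.2]]}}

```text
t: 8.32
tool_pos: [0.5463, -0.0949, 0.2134]
orientation: [0.125, -3.135, -0.002]
force: [-0.4, -0.4, 0.3]
opening: 0.0118
gripper_force: 40.0
```

Run:
```python
from h import *
for c in("side","top"): 
    P,im=snap(c,c+"1.png")
print(pose()[1],np.degrees(np.arctan2(pose()[0][1,0],pose()[0][0,0])),robot.read_state()["force"])
t=cv2.imread("pics/top1.png");s=cv2.imread("pics/side1.png")
a=cv2.resize(t[130:270,290:420],(557,600),interpolation=cv2.INTER_CUBIC)
cv2.imwrite("pics/c2.png",a)
```

```text
[ 0.54801649 -0.09518415  0.21647863] -175.39281323806375 [ 1.25978209 -0.94173714 -0.45079625]
```

View pics/side1.png

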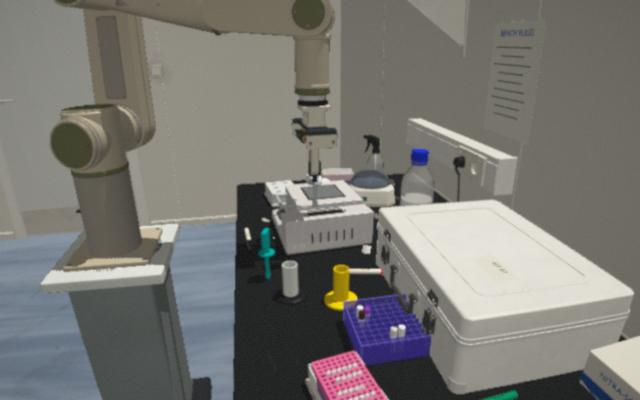

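The side view shows the key held upright just above the shoulder at (315,185), with the stand empty. I'll lower it into the slot.

{"op": "carry_out", "data": {"rows": [[0,0,0.02,0,0,0],[0,0,0.035,0,0,0],[0,0,0.05,0,0,0],[0,0,0.055,0,0,0],[0,0,0.055,0,0,0]]}}

```text
t: 9.05
tool_pos: [0.5476, -0.0944, 0.1601]
orientation: [0.129, -3.138, -0.001]
force: [-0.1, -0.0, -0.5]
opening: 0.0119
gripper_force: 40.0
```

{"op": "carry_out", "data": {"rows": [[0,0.003,0,0,0,0],[0,0.006,0,0,0,0],[0,0.008,0,0,0,0],[0,0.008,0,0,0,0]]}}

```text
t: 9.55
tool_pos: [0.5478, -0.0882, 0.1614]
orientation: [-0.128, 3.137, -0.006]
force: [1.0, -7.2, -1.9]
opening: 0.0119
gripper_force: 40.0
```

{"op": "carry_out", "data": {"rows": [[0,-0.005,0,0,0,0],[0,-0.01,0,0,0,0],[0,-0.013,0,0,0,0],[0,-0.016,0,0,0,0],[0,-0.016,0,0,0,0]]}}

```text
t: 10.18
tool_pos: [0.5484, -0.0995, 0.1607]
orientation: [0.13, -3.138, -0.009]
force: [-1.6, 11.8, 3.5]
opening: 0.0121
gripper_force: 40.1
```

Run:
```python
from h import *
s=robot.read_state();print(pose(s),s["force"],s["wrist_torque"])
```

```text
(array([[-9.96552109e-01, -8.29663040e-02, -6.97734833e-04],
       [-8.29689119e-02,  9.96536527e-01,  5.57768755e-03],
       [ 2.32558127e-04,  5.61634659e-03, -9.99984201e-01]]), array([ 0.5483813 , -0.09954848,  0.16069401])) [-1.60014926 11.77436545  3.50627353] [2.951187   0.18735848 0.01578452]
```

{"op": "carry_out", "data": {"rows": [[0,0.0043,0,0,0,0],[0,0.0086,0,0,0,0],[0,0.0086,0.006,0,0,0],[0,0.0086,0.011,0,0,0],[0,0.0086,0.0142,0,0,0],[0,0.0086,0.0142,0,0,0]]}}

```text
t: 10.92
tool_pos: [0.5484, -0.0942, 0.1482]
orientation: [-0.129, 3.137, -0.001]
force: [-3.8, 1.8, 11.4]
opening: 0.0116
gripper_force: 40.0
```

{"op": "carry_out", "data": {"rows": [[-0.002,0,0,0,0,0],[-0.004,0,0,0,0,0],[-0.006,0,0,0,0,0],[-0.008,0,0,0,0,0]]}}

```text
t: 11.42
tool_pos: [0.5558, -0.0935, 0.1477]
orientation: [-0.129, 3.139, -0.0]
force: [-5.1, 1.4, 10.5]
opening: 0.0119
gripper_force: 40.0
```

{"op": "carry_out", "data": {"rows": [[-0.002,0,0,0,0,0],[-0.004,0,0,0,0,0],[-0.006,0,0,0,0,0],[-0.008,0,0,0,0,0]]}}

```text
t: 11.92
tool_pos: [0.5633, -0.0929, 0.1471]
orientation: [0.128, -3.138, 0.0]
force: [-5.3, 0.6, 7.4]
opening: 0.0117
gripper_force: 40.0
```

{"op": "carry_out", "data": {"rows": [[-0.002,0,0.0005,0,0,0],[-0.004,0,0.0005,0,0,0],[-0.006,0,0.0005,0,0,0],[-0.008,0,0.0005,0,0,0]]}}

```text
t: 12.42
tool_pos: [0.5712, -0.0924, 0.1463]
orientation: [0.128, -3.138, 0.001]
force: [-4.8, -0.0, 6.7]
opening: 0.0118
gripper_force: 40.0
```

{"op": "carry_out", "data": {"rows": [[-0.002,0,0.0005,0,0,0],[-0.004,0,0.0005,0,0,0],[-0.006,0,0.0005,0,0,0],[-0.008,0,0.0005,0,0,0]]}}

```text
t: 12.92
tool_pos: [0.5794, -0.0918, 0.1458]
orientation: [0.128, -3.138, 0.001]
force: [-3.2, -0.7, 5.5]
opening: 0.012
gripper_force: 40.0
```

{"op": "carry_out", "data": {"rows": [[-0.002,0,0.0005,0,0,0],[-0.004,0,0.0008,0,0,0],[-0.006,0,0.0008,0,0,0],[-0.008,0,0.0008,0,0,0]]}}

```text
t: 13.42
tool_pos: [0.5878, -0.0909, 0.1446]
orientation: [-0.129, 3.139, -0.0]
force: [-0.4, 0.4, 1.7]
opening: 0.0117
gripper_force: 40.0
```

{"op": "carry_out", "data": {"rows": [[0,0,0.001,0,0,0],[0,0,0.002,0,0,0],[0,0,0.003,0,0,0],[0,0,0.003,0,0,0]]}}

```text
t: 13.92
tool_pos: [0.5887, -0.0908, 0.1437]
orientation: [-0.129, 3.136, -0.001]
force: [-1.4, 0.5, 12.7]
opening: 0.0117
gripper_force: 40.0
```

{"op": "carry_out", "data": {"rows": [[-0.001,0,0,0,0,0],[-0.002,0,0,0,0,0],[-0.003,0,0,0,0,0],[-0.004,0,0,0,0,0]]}}

```text
t: 14.42
tool_pos: [0.592, -0.0905, 0.1429]
orientation: [-0.129, 3.138, -0.001]
force: [-3.3, 0.3, 9.4]
opening: 0.0122
gripper_force: 40.0
```

Run:
```python
from h import *
P,im=snap("wrist","w4.png"); P2,i2=snap("side","s4.png")
a=cv2.resize(im[150:330,200:460],None,fx=2.2,fy=2.2,interpolation=cv2.INTER_CUBIC)
b=cv2.resize(i2[120:230,270:370],None,fx=3.6,fy=3.6,interpolation=cv2.INTER_CUBIC)
b=b[:396]; o=np.zeros((396,a.shape[1]+0,3),np.uint8)
cv2.imwrite("pics/c4.png",cv2.convertScaleAbs(a,alpha=1.6,beta=10)); cv2.imwrite("pics/c5.png",np.hstack([cv2.convertScaleAbs(a[:, 60:480],alpha=1.6,beta=10)[:396],b]))
```

```text
(no output)
```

View pics/c5.png

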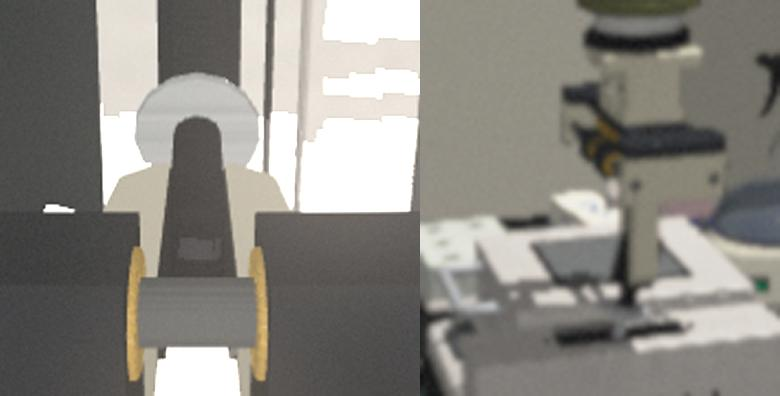

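The crops show the disc in front of the pads at crop (197,120), centred laterally. The disc sits higher in the wrist image than at grasp time, so I suspect the key has tilted about the pad axis. I'll fit the tilt and slip from the disc.

Run:
```python
from h import *
K,d,_,_=cam("wrist"); M=np.array(robot.camera_model("wrist")["mount"])
Rc=M[:3,:3].T; tc=-Rc@M[:3,3]
def rim(th,s):
    a=np.linspace(0,2*np.pi,72); X=np.c_[19e-3*np.cos(a),19e-3*np.sin(a),np.full(72,.0937-.071+s)]  # tool coords, z beyond TCP... 
    X=np.r_[X,X+[0,0,.005]]
    g=np.array([0,0,-robot.grip_depth]); Rt=Ro.from_euler("y",th,degrees=True).as_matrix()
    X=(X-g)@Rt.T+g
    q=cv2.projectPoints(X,cv2.Rodrigues(Rc)[0],tc,K,d)[0].reshape(-1,2); return q[:,1].min(),q[:,0].min(),q[:,0].max()
for f in("w2","w3","w4"):
    g=cv2.cvtColor(cv2.imread(f"pics/{f}.png"),cv2.COLOR_BGR2GRAY).astype(int); print(f,g[176:216,316].tolist())
    for r in (205,212,218): print(r,g[r,280:356].tolist())
for th in(-20,-15,-10,-5,0,5,10,15,20):print(th,[np.round(rim(th,s),1).tolist() for s in(0,-.004)])
```

```text
w2 [103, 101, 102, 102, 101, 101, 99, 102, 102, 161, 200, 173, 89, 38, 39, 39, 38, 49, 74, 85, 86, 85, 94, 103, 99, 89, 141, 181, 190, 191, 192, 193, 193, 192, 153, 108, 107, 106, 105, 82]
205 [37, 38, 38, 36, 38, 38, 38, 38, 39, 39, 37, 38, 36, 37, 36, 39, 37, 37, 40, 37, 40, 53, 73, 84, 98, 102, 107, 105, 107, 108, 108, 106, 107, 107, 106, 118, 191, 190, 190, 191, 191, 193, 194, 195, 197, 192, 188, 184, 187, 156, 99, 83, 47, 42, 41, 44, 43, 43, 42, 43, 44, 45, 42, 43, 45, 43, 45, 42, 43, 44, 45, 43, 47, 43, 45, 39]
212 [37, 36, 36, 37, 40, 38, 39, 37, 39, 39, 39, 37, 38, 41, 67, 98, 106, 105, 107, 105, 106, 106, 107, 107, 107, 105, 106, 106, 106, 105, 107, 107, 106, 105, 107, 106, 107, 105, 107, 107, 107, 106, 108, 108, 108, 106, 108, 108, 106, 108, 121, 195, 194, 195, 195, 195, 193, 106, 93, 52, 44, 42, 42, 43, 43, 43, 44, 43, 44, 44, 42, 45, 45, 43, 46, 44]
218 [38, 39, 38, 37, 39, 38, 39, 36, 36, 38, 51, 84, 102, 103, 101, 101, 101, 103, 101, 103, 103, 104, 103, 103, 103, 103, 101, 89, 34, 27, 28, 28, 28, 29, 29, 29, 29, 31, 29, 31, 28, 31, 31, 32, 31, 52, 94, 105, 104, 117, 187
[... 2360 characters left out ...]
115, 115, 115, 113, 92, 40, 43, 42, 43, 45, 46, 45, 45, 44, 44, 46, 45, 47, 45, 46, 46, 47, 47, 46, 47, 49, 58, 117, 117, 117, 118, 118, 119, 118, 118, 118, 119, 118, 119, 118, 118, 120, 148, 216, 214, 185, 84, 83, 108, 192, 216, 215, 215, 216, 216]
-20 [[217.8, 289.9, 346.4], [217.7, 289.4, 347.0]]
-15 [[212.1, 290.0, 346.4], [212.4, 289.4, 347.0]]
-10 [[206.4, 289.9, 346.4], [207.1, 289.4, 347.0]]
-5 [[200.9, 289.9, 346.5], [202.0, 289.4, 347.1]]
0 [[195.6, 289.8, 346.6], [197.1, 289.3, 347.2]]
5 [[190.4, 289.6, 346.8], [192.5, 289.1, 347.4]]
10 [[185.6, 289.4, 347.0], [188.0, 288.9, 347.6]]
15 [[180.9, 289.2, 347.3], [183.9, 288.7, 347.9]]
20 [[176.6, 288.9, 347.6], [180.0, 288.4, 348.2]]
```

The disc fit shows the key tilted about 13° about the pad axis, with the tip trailing towards −x. I'll stand it up again by pushing its tip against the slot's front end wall, then search with a lighter press and a firmer grip.

{"op": "carry_out", "data": {"rows": [[0,0,-0.006,0,0,0],[0,0,-0.0115,0,0,0],[0.01,0,-0.0115,0,0,0],[0.02,0,-0.0115,0,0,0],[0.028,0,-0.0115,0,0,0],[0.034,0,-0.0115,0,0,0],[0.04,0,-0.0115,0,0,0],[0.046,0,-0.0115,0,0,0],[0.05,0,-0.0115,0,0,0],[0.052,0,-0.0115,0,0,0],[0.052,0,-0.0115,0,0,0]]}}

```text
t: 15.9
tool_pos: [0.5417, -0.0948, 0.155]
orientation: [-0.129, 3.133, -0.001]
force: [5.9, 0.1, 2.5]
opening: 0.0118
gripper_force: 40.0
```

```bash
cat >> h.py <<'E'
def tilt():
    K,d,_,_=cam("wrist"); M=np.array(robot.camera_model("wrist")["mount"]); Rc=M[:3,:3].T; tc=-Rc@M[:3,3]
    s=robot.read_state(); g=cv2.cvtColor(robot.read_camera("wrist"),cv2.COLOR_RGB2GRAY).astype(int)
    print("pos",np.round(s["tool_pos"],4),"F",np.round(s["force"],1),g[172:222,314:318].mean(1).astype(int).tolist())
E
python3 -c "
from h import *
tilt()"
```

```text
pos [ 0.5417 -0.0948  0.155 ] F [5.9 0.1 2.5] [131, 131, 131, 132, 131, 131, 132, 133, 133, 126, 100, 74, 68, 65, 68, 84, 115, 130, 133, 132, 132, 119, 80, 52, 50, 51, 74, 95, 113, 121, 120, 118, 119, 120, 120, 120, 119, 119, 119, 118, 117, 115, 102, 71, 48, 48, 49, 47, 48, 49]
```

{"op": "carry_out", "data": {"rows": [[-0.006,0,0,0,2,0],[-0.01,0,0,0,4,0],[-0.01,0,0,0,4,0],[-0.01,0,0,0,4,0]], "jaw": 255, "force": 60}}

```text
t: 16.45
tool_pos: [0.5494, -0.0937, 0.1529]
orientation: [0.126, -3.069, 0.004]
force: [-0.5, -0.5, -1.2]
opening: 0.0119
gripper_force: 60.0
```

```bash
python3 -c "
from h import *
tilt();print(pose()[0])
P,im=snap('wrist');a=im[150:330,200:460];cv2.imwrite('pics/c6.png',cv2.convertScaleAbs(cv2.resize(a,None,fx=2.5,fy=2.5),alpha=1.6))"
```

```text
pos [ 0.5494 -0.0937  0.1529] F [-0.5 -0.5 -1.2] [135, 135, 135, 135, 132, 106, 69, 54, 51, 56, 68, 105, 129, 135, 135, 135, 135, 101, 56, 49, 48, 49, 49, 48, 50, 50, 83, 100, 115, 121, 118, 118, 120, 119, 119, 120, 120, 119, 119, 118, 116, 114, 93, 57, 44, 44, 43, 44, 44, 44]
[[-9.94213156e-01 -8.19252922e-02 -6.94870315e-02]
 [-8.17357211e-02  9.96638463e-01 -5.57180419e-03]
 [ 6.97099200e-02  1.40011600e-04 -9.97567295e-01]]
```

View pics/c6.png

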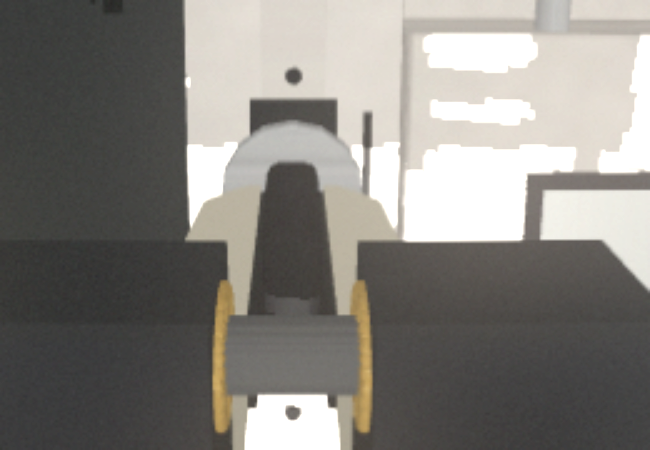

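{"op": "carry_out", "data": {"rows": [[-0.0001,0,0.0015,0,0,0],[-0.0002,0,0.003,0,0,0],[-0.0003,0,0.0045,0,0,0],[-0.0003,0,0.0045,0,0,0]]}}

```text
t: 17.05
tool_pos: [0.5497, -0.0937, 0.1484]
orientation: [0.126, -3.069, 0.004]
force: [-0.9, -0.3, -0.3]
opening: 0.0114
gripper_force: 60.0
```

{"op": "carry_out", "data": {"rows": [[-0.0001,0,0.001,0,0,0],[-0.0001,0,0.0015,0,0,0],[-0.0001,0,0.0015,0,0,0]]}}

```text
t: 17.42
tool_pos: [0.5498, -0.0937, 0.1471]
orientation: [0.126, -3.069, 0.004]
force: [-0.0, 0.6, 0.1]
opening: 0.0117
gripper_force: 60.0
```

{"op": "carry_out", "data": {"rows": [[-0.0001,0,0.001,0,0,0],[-0.0001,0,0.0015,0,0,0],[-0.0001,0,0.002,0,0,0],[-0.0001,0,0.002,0,0,0]]}}

```text
t: 17.92
tool_pos: [0.5501, -0.0938, 0.1461]
orientation: [0.126, -3.07, 0.005]
force: [-1.1, 0.8, 7.0]
opening: 0.0113
gripper_force: 60.0
```

{"op": "carry_out", "data": {"rows": [[-0.002,0,-0.0005,0,0,0],[-0.004,0,-0.0007,0,0,0],[-0.006,0,-0.0008,0,0,0],[-0.008,0,-0.0009,0,0,0]]}}

```text
t: 18.42
tool_pos: [0.5572, -0.0933, 0.1461]
orientation: [0.126, -3.068, 0.005]
force: [-5.8, -0.2, 7.7]
opening: 0.0116
gripper_force: 60.0
```

{"op": "carry_out", "data": {"rows": [[-0.002,0,-0.0007,0,0,0],[-0.004,0,-0.0009,0,0,0],[-0.006,0,-0.001,0,0,0],[-0.008,0,-0.0011,0,0,0]]}}

```text
t: 18.92
tool_pos: [0.5657, -0.0925, 0.1462]
orientation: [0.126, -3.069, 0.005]
force: [-3.1, -1.0, 4.8]
opening: 0.0116
gripper_force: 60.0
```

```bash
python3 -c "
from h import *
tilt()"
```

```text
pos [ 0.5657 -0.0925  0.1462] F [-3.1 -1.   4.8] [48, 49, 49, 49, 50, 48, 48, 48, 48, 47, 48, 49, 48, 47, 48, 49, 49, 47, 48, 49, 48, 47, 47, 50, 48, 53, 86, 101, 117, 120, 117, 118, 119, 120, 119, 119, 119, 119, 118, 118, 116, 115, 91, 57, 42, 43, 43, 44, 44, 42]
```

{"op": "carry_out", "data": {"rows": [[-0.002,0,-0.0001,0,0,0],[-0.004,0,-0.0003,0,0,0],[-0.006,0,-0.0004,0,0,0],[-0.008,0,-0.0006,0,0,0]]}}

```text
t: 19.48
tool_pos: [0.5741, -0.0917, 0.1458]
orientation: [0.126, -3.069, 0.004]
force: [-1.0, -1.0, 1.7]
opening: 0.0116
gripper_force: 60.0
```

{"op": "carry_out", "data": {"rows": [[0,0,0.0008,0,0,0],[0,0,0.0014,0,0,0],[0,0,0.0014,0,0,0]]}}

```text
t: 19.85
tool_pos: [0.5744, -0.0917, 0.1454]
orientation: [0.126, -3.071, 0.005]
force: [-1.0, 1.1, 6.3]
opening: 0.0116
gripper_force: 60.0
```

{"op": "carry_out", "data": {"rows": [[-0.002,0,-0.0003,0,0,0],[-0.004,0,-0.0005,0,0,0],[-0.006,0,-0.0006,0,0,0],[-0.008,0,-0.0007,0,0,0]]}}

```text
t: 20.35
tool_pos: [0.5817, -0.091, 0.1442]
orientation: [0.126, -3.069, 0.004]
force: [-0.0, 0.1, 0.5]
opening: 0.0111
gripper_force: 60.0
```

{"op": "carry_out", "data": {"rows": [[0,0,0.001,0,0,0],[0,0,0.002,0,0,0],[0,0,0.003,0,0,0],[0,0,0.003,0,0,0]]}}

```text
t: 20.85
tool_pos: [0.5814, -0.0911, 0.1416]
orientation: [0.126, -3.069, 0.004]
force: [-0.4, -0.0, -0.9]
opening: 0.0115
gripper_force: 60.0
```

```bash
python3 -c "
from h import *
tilt()"
```

```text
pos [ 0.5814 -0.0911  0.1416] F [-0.4 -0.  -0.9] [47, 47, 46, 47, 47, 45, 47, 46, 47, 46, 46, 46, 45, 46, 45, 47, 46, 46, 46, 47, 46, 44, 46, 47, 46, 47, 80, 99, 114, 119, 117, 117, 118, 119, 118, 118, 118, 118, 117, 117, 115, 113, 90, 55, 41, 40, 41, 40, 41, 40]
```

{"op": "carry_out", "data": {"rows": [[-0.0002,0,0.003,0,0,0],[-0.0004,0,0.006,0,0,0],[-0.0006,0,0.009,0,0,0],[-0.0007,0,0.011,0,0,0],[-0.0009,0,0.013,0,0,0],[-0.0009,0,0.013,0,0,0]]}}

```text
t: 21.65
tool_pos: [0.5816, -0.0911, 0.1293]
orientation: [0.126, -3.069, 0.004]
force: [-1.9, 1.3, 4.3]
opening: 0.0119
gripper_force: 60.0
```

{"op": "carry_out", "data": {"rows": [[0,0,0.001,0,0,0],[-0.0001,0,0.002,0,0,0],[-0.0002,0,0.003,0,0,0],[-0.0002,0,0.003,0,0,0]]}}

```text
t: 22.15
tool_pos: [0.5822, -0.0912, 0.1288]
orientation: [0.126, -3.071, 0.005]
force: [-5.9, 1.8, 18.5]
opening: 0.012
gripper_force: 60.0
```

```bash
python3 -c "
from h import *
tilt();s=robot.read_state();R,p=pose(s);print(R,s['wrist_torque'],s['q'])
# tool vertical & turn about world z through the key axis: rows
for a in (10,20,30,40,50,60,70,80,90,95):
    T=Ro.from_euler('z',-a,degrees=True).as_matrix()
    k=np.array([p[0]-.0002,p[1],p[2]]); print(a,np.round(R.T@(T@(p-k)+k-p)*1000,1),np.round(np.degrees(Ro.from_matrix(R.T@T@R).as_rotvec()),2))
"
```

```text
pos [ 0.5822 -0.0912  0.1288] F [-5.9  1.8 18.5] [44, 43, 43, 45, 44, 43, 44, 43, 44, 45, 43, 43, 43, 44, 43, 43, 44, 44, 44, 42, 42, 44, 44, 42, 42, 61, 89, 105, 117, 118, 116, 117, 119, 118, 118, 118, 118, 118, 117, 116, 113, 112, 83, 45, 38, 39, 38, 37, 39, 37]
[[-9.94335725e-01 -8.21301370e-02 -6.74618889e-02]
 [-8.18980544e-02  9.96621406e-01 -6.20337472e-03]
 [ 6.77434466e-02 -6.43239656e-04 -9.97702567e-01]] [ 0.57011132  1.95772485 -0.04312213] [-0.22869452  0.22561265  1.54922053 -0.0215473   1.43114959 -1.87800522]
10 [ 0. -0.  0.] [-0.68  0.01  9.98]
20 [ 0.  -0.1  0. ] [-1.350e+00  1.000e-02  1.995e+01]
30 [ 0.  -0.1  0. ] [-2.030e+00  2.000e-02  2.993e+01]
40 [ 0.1 -0.1  0. ] [-2.710e+00  3.000e-02  3.991e+01]
50 [ 0.1 -0.1  0. ] [-3.390e+00  3.000e-02  4.989e+01]
60 [ 0.1 -0.2  0. ] [-4.060e+00  4.000e-02  5.986e+01]
70 [ 0.1 -0.2  0. ] [-4.740e+00  5.000e-02  6.984e+01]
80 [ 0.2 -0.2  0. ] [-5.420e+00  5.000e-02  7.982e+01]
90 [ 0.2 -0.2  0. ] [-6.100e+00  6.000e-02  8.979e+01]
95 [ 0.2 -0.2  0. ] [-6.440e+00  6.000e-02  9.478e+01]
```

{"op": "carry_out", "data": {"rows": [[0,0,-0.002,-0.6,0,9],[0,0.0001,-0.002,-1.2,0,18],[-0.0001,0.0003,-0.002,-1.8,0,27],[-0.0003,0.0006,-0.002,-2.4,0,36],[-0.0005,0.0009,-0.002,-3.0,0,45],[-0.0007,0.0011,-0.002,-3.7,0,54],[-0.0009,0.0012,-0.002,-4.3,0,63],[-0.0012,0.0013,-0.002,-4.9,0,72],[-0.0014,0.0014,-0.002,-5.5,0,81],[-0.0016,0.0014,-0.002,-6.1,0,90],[-0.0016,0.0014,-0.002,-6.1,0,90]]}}

```text
t: 23.58
tool_pos: [0.5805, -0.0927, 0.1292]
orientation: [-2.101, -2.265, -0.058]
force: [-17.6, -11.1, 19.0]
opening: 0.0126
gripper_force: 60.6
```

```bash
python3 -c "
from h import *
s=robot.read_state();R,p=pose(s);print(R,p,s['force'],s['wrist_torque'],np.degrees(np.arctan2(R[1,0],R[0,0])),s['q'][5])"
```

```text
[[-0.07462632  0.99713536 -0.01232846]
 [ 0.99519743  0.07525526  0.06259966]
 [ 0.06334812 -0.00759767 -0.99796257]] [ 0.58047967 -0.09274575  0.12921455] [-17.57845043 -11.0502567   19.03590669] [-2.28601731  4.61110109  0.39373238] 94.28838095892272 -0.368497345603978
```

{"op": "carry_out", "data": {"rows": [[-0.001,-0.002,-0.001,-0.1,0,2],[-0.0022,-0.0037,-0.001,-0.3,0,4],[-0.0022,-0.0037,-0.001,-0.3,0,4],[-0.0022,-0.0037,-0.001,-0.3,0,4]]}}

```text
t: 24.08
tool_pos: [0.5773, -0.0938, 0.1294]
orientation: [-2.176, -2.194, -0.064]
force: [-14.4, -5.3, 14.4]
opening: 0.0122
gripper_force: 59.9
```

```bash
python3 -c "
from h import *
s=robot.read_state();R,p=pose(s);print(R,p,s['force'],s['wrist_torque'],np.degrees(np.arctan2(R[1,0],R[0,0])),s['q'][5])
snap('wrist','w5.png')"
```

```text
[[-0.00783755  0.99994491 -0.00698171]
 [ 0.99784514  0.00827555  0.06508915]
 [ 0.06514335 -0.00645653 -0.99785503]] [ 0.57728474 -0.09379272  0.12938337] [-14.35457962  -5.26486768  14.36343072] [-1.17920356  3.77219809  0.32956331] 90.45001919627141 -0.3081180246130437
```

View pics/w5.png

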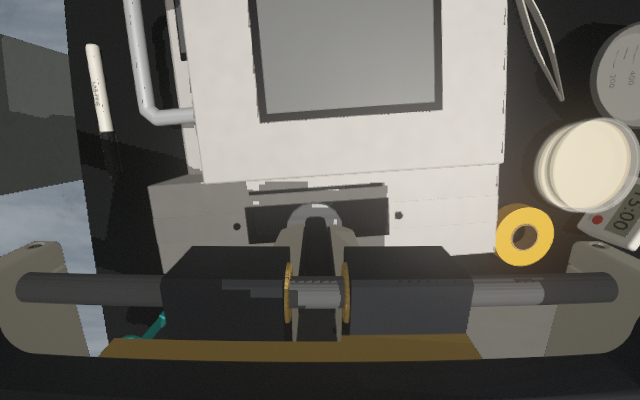

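The wrist view shows the handle square across the slot (column 317), perpendicular to the black line at row 187. The twist reaction of about 0.33 Nm against the 0.1 Nm turning torque says the lock is at its stop. I'll relax the load and pull out.

{"op": "carry_out", "data": {"rows": [[-0.0008,-0.0025,-0.003,0.2,0,-2.5],[-0.0008,-0.0025,-0.003,0.2,0,-3.5],[-0.0008,-0.0025,-0.003,0.2,0,-3.5]]}}

```text
t: 24.5
tool_pos: [0.5746, -0.0939, 0.1303]
orientation: [-2.106, -2.258, -0.063]
force: [-8.5, -3.8, 2.2]
opening: 0.0111
gripper_force: 60.0
```

{"op": "carry_out", "data": {"rows": [[0.0002,0,-0.004,0,0,0],[0.0005,0,-0.009,0,0,0],[0.001,0,-0.015,0,0,0],[0.0015,0,-0.022,0,0,0],[0.002,0,-0.03,0,0,0],[0.002,0,-0.03,0,0,0]]}}

```text
t: 25.25
tool_pos: [0.5781, -0.0933, 0.163]
orientation: [-2.109, -2.262, -0.072]
force: [1.0, 0.9, -0.5]
opening: 0.0115
gripper_force: 60.0
```

{"op": "carry_out", "data": {"rows": [[0.001,0,-0.02,0,0,0],[0.0025,0,-0.04,0,0,0],[0.004,0,-0.065,0,0,0],[0.006,0,-0.1,0,0,0],[0.007,0,-0.13,0,0,0],[0.007,0,-0.13,0,0,0]]}}

```text
t: 26.0
tool_pos: [0.5791, -0.0954, 0.2967]
orientation: [-2.112, -2.265, -0.076]
force: [0.0, -0.6, 0.1]
opening: 0.0115
gripper_force: 60.0
```

```bash
python3 -c "
from h import *
tilt();s=robot.read_state();R,p=pose(s);print(R,p,s['force'],s['q'])
Rn=yawR(np.radians(94.5)); print(delta([.458,-.3144,.29],Rn,(R,p)))
P,im=snap('wrist','w6.png');a=im[150:330,200:460];cv2.imwrite('pics/c7.png',cv2.convertScaleAbs(cv2.resize(a,None,fx=2.5,fy=2.5),alpha=1.6))"
```

```text
pos [ 0.5791 -0.0954  0.2967] F [ 0.  -0.6  0.1] [86, 77, 77, 74, 72, 72, 72, 74, 73, 73, 73, 72, 72, 70, 70, 69, 65, 65, 69, 71, 109, 109, 96, 97, 96, 102, 110, 114, 109, 99, 100, 112, 115, 112, 114, 114, 114, 113, 113, 113, 142, 153, 152, 131, 81, 51, 45, 45, 44, 43]
[[-0.06975693  0.99756239 -0.00180251]
 [ 0.99535666  0.0697226   0.06636175]
 [ 0.06632566  0.00283505 -0.997794  ]] [ 0.57830604 -0.09513657  0.29404898] [ 0.78998446  0.93610989 -0.65036353] [-0.2913653   0.08815214  1.39889871  0.06343447  1.67516558 -0.35527893]
[-2.101e+02 -1.353e+02 -1.030e+01  2.000e-01 -3.800e+00 -5.000e-01]
```

View pics/c7.png

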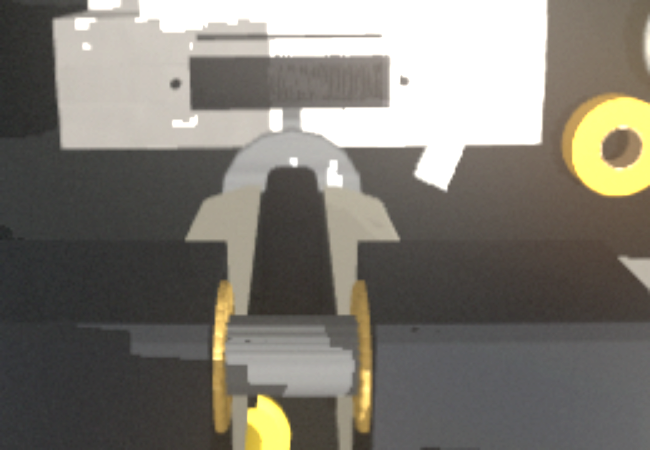

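The crop shows the key out of the slot, with its disc top at crop row 131 (image row ≈202) and its blade foot visible just above the disc at (290,115). I'll fit the tilt against both.

Run:
```python
from h import *
K,d,_,_=cam("wrist"); M=np.array(robot.camera_model("wrist")["mount"]); Rc=M[:3,:3].T; tc=-Rc@M[:3,3]
g=np.array([0,0,-robot.grip_depth])
def pr(X,th):
    X=(np.array(X)-g)@Ro.from_euler("y",th,degrees=True).as_matrix().T+g
    return cv2.projectPoints(X,cv2.Rodrigues(Rc)[0],tc,K,d)[0].reshape(-1,2)
a=np.linspace(0,2*np.pi,72)
for L in(.0937,.0915):
  for x0 in (0,-.001):
    for th in range(-12,17,3):
      X=np.c_[19e-3*np.cos(a)+x0,19e-3*np.sin(a),np.full(72,L-.071)]; X=np.r_[X,X+[0,0,.005]]
      b=np.array([[sx*.007+x0,sy*.00325,z] for sx in(-1,1) for sy in(-1,1) for z in (L,L-.018)])
      print(L,x0,th,"disc top %.1f"%pr(X,th)[:,1].min(),"blade rows",np.round(pr(b,th)[:,1],0).min(), np.round(pr([[x0,0,L]],th)[0]))
im=cv2.imread("pics/w6.png").astype(int).sum(2)//3
print(im[170:216,316].tolist())
```

```text
0.0937 0 -12 disc top 206.8 blade rows 214.0 [316. 221.]
0.0937 0 -9 disc top 203.4 blade rows 207.0 [316. 215.]
0.0937 0 -6 disc top 200.1 blade rows 201.0 [316. 208.]
0.0937 0 -3 disc top 196.8 blade rows 194.0 [316. 202.]
0.0937 0 0 disc top 193.6 blade rows 188.0 [316. 196.]
0.0937 0 3 disc top 190.5 blade rows 182.0 [316. 189.]
0.0937 0 6 disc top 187.4 blade rows 175.0 [316. 183.]
0.0937 0 9 disc top 184.5 blade rows 169.0 [316. 177.]
0.0937 0 12 disc top 181.6 blade rows 163.0 [316. 170.]
0.0937 0 15 disc top 178.8 blade rows 156.0 [316. 164.]
0.0937 -0.001 -12 disc top 208.2 blade rows 215.0 [316. 222.]
0.0937 -0.001 -9 disc top 204.8 blade rows 208.0 [316. 216.]
0.0937 -0.001 -6 disc top 201.5 blade rows 202.0 [316. 209.]
0.0937 -0.001 -3 disc top 198.3 blade rows 195.0 [316. 203.]
0.0937 -0.001 0 disc top 195.1 blade rows 189.0 [316. 197.]
0.0937 -0.001 3 disc top 191.9 blade rows 183.0 [316. 190.]
0.0937 -0.001 6 disc top 188.9 blade rows 176.0 [316. 184.]
0.0937 -0.001 9 disc top 185.9 blade rows 170.0 [316. 178.]
0.0937 -0.001 12 disc top 183.0 blade rows 164.0 [316. 171
[... 733 characters left out ...]
316. 216.]
0.0915 -0.001 -6 disc top 202.1 blade rows 202.0 [316. 210.]
0.0915 -0.001 -3 disc top 199.0 blade rows 196.0 [316. 204.]
0.0915 -0.001 0 disc top 195.9 blade rows 190.0 [316. 197.]
0.0915 -0.001 3 disc top 192.9 blade rows 183.0 [316. 191.]
0.0915 -0.001 6 disc top 190.0 blade rows 177.0 [316. 185.]
0.0915 -0.001 9 disc top 187.2 blade rows 171.0 [316. 179.]
0.0915 -0.001 12 disc top 184.5 blade rows 165.0 [316. 172.]
0.0915 -0.001 15 disc top 181.8 blade rows 159.0 [316. 166.]
[211, 209, 161, 79, 76, 75, 70, 68, 72, 74, 73, 73, 72, 74, 69, 67, 65, 66, 66, 64, 67, 67, 71, 89, 96, 96, 95, 101, 110, 113, 107, 98, 102, 115, 114, 112, 113, 112, 113, 113, 113, 112, 113, 168, 186, 153]
```

{"op": "carry_out", "data": {"rows": [[-0.05,-0.03,-0.01,0,-2,0],[-0.1,-0.065,-0.01,0.2,-3.8,-0.5],[-0.15,-0.1,-0.01,0.2,-3.8,-0.5],[-0.2094,-0.1353,-0.0103,0.2,-3.8,-0.5],[-0.2094,-0.1353,-0.0103,0.2,-3.8,-0.5],[-0.2094,-0.1353,-0.0103,0.2,-3.8,-0.5],[-0.2094,-0.1353,-0.0103,0.2,-3.8,-0.5],[-0.2094,-0.1353,-0.0103,0.2,-3.8,-0.5]]}}

```text
t: 27.1
tool_pos: [0.4578, -0.3123, 0.2879]
orientation: [-2.127, -2.306, 0.003]
force: [-0.8, -0.5, -0.4]
opening: 0.0122
gripper_force: 60.0
```

```bash
python3 -c "
from h import *
s=robot.read_state();R,p=pose(s);print(R,p,delta([.458,-.3137,.20],yawR(np.radians(94.5)),(R,p)))
snap('wrist','w7.png')"
```

```text
[[-0.0805574   0.99674119 -0.00418353]
 [ 0.99674884  0.08056293  0.00117121]
 [ 0.00150444 -0.00407558 -0.99999056]] [ 0.45779888 -0.31227597  0.28791387] [-1.6  0.4 87.9 -0.2 -0.1  0.1]
```

View pics/w7.png

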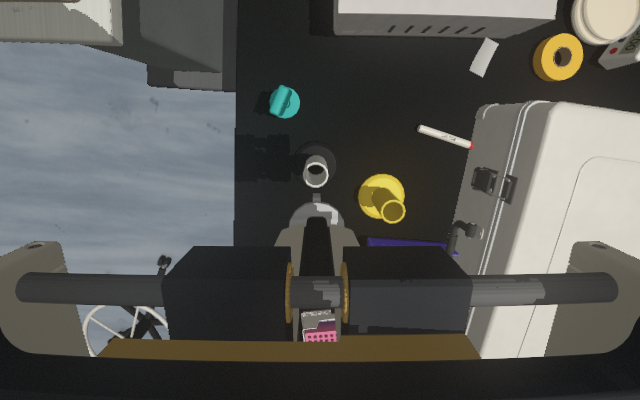

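The wrist view shows the alu stand's open bore at (316,173), directly below the key (blade foot at (317,197)). The lateral columns match. I'll lower it in.

{"op": "carry_out", "data": {"rows": [[-0.0016,0.0004,0.04,-0.2,-0.1,0],[-0.0016,0.0004,0.088,-0.2,-0.1,0],[-0.0016,0.0004,0.11,-0.2,-0.1,0],[-0.0016,0.0004,0.13,-0.2,-0.1,0],[-0.0016,0.0004,0.15,-0.2,-0.1,0],[-0.0016,0.0004,0.165,-0.2,-0.1,0],[-0.0016,0.0004,0.173,-0.2,-0.1,0],[-0.0016,0.0004,0.173,-0.2,-0.1,0]]}}

```text
t: 28.15
tool_pos: [0.4566, -0.3148, 0.1146]
orientation: [-2.132, -2.306, 0.001]
force: [-0.2, 0.1, -1.4]
opening: 0.0119
gripper_force: 60.0
```

{"op": "carry_out", "data": {"rows": [[0,0,0.003,0,0,0],[0,0,0.006,0,0,0],[0,0,0.009,0,0,0],[0,0,0.009,0,0,0]]}}

```text
t: 28.65
tool_pos: [0.4569, -0.315, 0.106]
orientation: [2.133, 2.307, -0.001]
force: [0.2, -0.3, -1.1]
opening: 0.0119
gripper_force: 60.0
```

{"op": "carry_out", "data": {"rows": [[0,0,0.001,0,0,0],[0,0,0.002,0,0,0],[0,0,0.0025,0,0,0],[0,0,0.0025,0,0,0]]}}

```text
t: 29.15
tool_pos: [0.457, -0.3151, 0.1058]
orientation: [2.132, 2.307, -0.001]
force: [-7.1, 6.0, 17.5]
opening: 0.0115
gripper_force: 60.0
```

{"op": "carry_out", "data": {"rows": [[0,0,-0.002,0,0,0],[0,0,-0.002,0,0,0],[0,0,-0.002,0,0,0]], "jaw": 100, "force": 20}}

```text
t: 29.52
tool_pos: [0.4567, -0.3148, 0.1051]
orientation: [-2.132, -2.306, 0.001]
force: [0.3, -0.8, 0.1]
opening: 0.0369
gripper_force: 0.0
```

{"op": "carry_out", "data": {"rows": [[0,0,-0.02,0,0,0],[0,0,-0.06,0,0,0],[0,0,-0.11,0,0,0],[0,0,-0.17,0,0,0],[0,0,-0.2,0,0,0],[0,0,-0.2,0,0,0]]}}

```text
t: 30.28
tool_pos: [0.4582, -0.3159, 0.3105]
orientation: [2.127, 2.301, -0.001]
force: [1.0, 0.4, -0.0]
opening: 0.0563
gripper_force: 0.0
```

Run:
```python
from h import *
P,im=snap("wrist","w8.png"); P1,i1=snap("side","s8.png"); P2,i2=snap("top","t8.png")
print(P[1],np.round(topix("wrist",[[.458,-.3144,.14],[.458,-.3144,.08]],P)),np.round(topix("side",[[.458,-.3144,.14],[.458,-.3144,.08]])))
for c in("wrist","side"):
  for n in("release_key",):
    for d in robot.outline_of(c,n):
        ys,xs=np.nonzero(d["pixels"]);print(c,n,d["conf"],d["pixel"],xs.min(),xs.max(),ys.min(),ys.max())
a=cv2.resize(im[120:260,260:400],(420,420),interpolation=cv2.INTER_CUBIC);x,y=topix("side",[[.458,-.3144,.1]])[0].astype(int)
b=cv2.resize(i1[y-50:y+50,x-45:x+45],(378,420),interpolation=cv2.INTER_CUBIC)
cv2.imwrite("pics/c8.png",cv2.convertScaleAbs(np.hstack([a,b]),alpha=1.7))
```

```text
[ 0.45817099 -0.31587604  0.3104702 ] [[316. 176.]
 [315. 167.]] [[289. 239.]
 [290. 264.]]
wrist release_key 0.98 [283.3, 96.9] 270 298 83 113
wrist release_key 0.58 [316.2, 171.1] 301 328 157 192
side release_key 0.81 [262.9, 249.0] 259 272 228 277
side release_key 0.63 [290.8, 256.4] 282 298 237 268
```

View pics/c8.png

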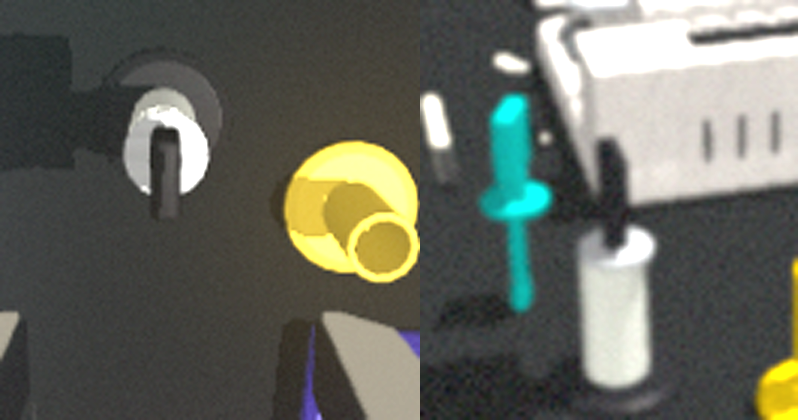

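The crops show the key upright in its alu stand with the disc on the rim (left (165,165), right (613,190)). The turquoise key and yellow stand are untouched. Next is the hood handle.

{"op": "carry_out", "data": {"rows": [[0.06,0.008,0,0,0,0],[0.12,0.016,0.01,0,0,0],[0.18,0.025,0.02,0,0,0],[0.24,0.033,0.03,0,0,0],[0.3,0.042,0.05,0,0,0],[0.335,0.047,0.05,0,0,0],[0.335,0.047,0.05,0,0,0],[0.335,0.047,0.05,0,0,0],[0.335,0.047,0.05,0,0,0]], "jaw": 60}}

```text
t: 31.65
tool_pos: [0.4774, 0.0217, 0.255]
orientation: [-2.134, -2.305, 0.002]
force: [-0.0, 0.5, 0.1]
opening: 0.071
gripper_force: 0.0
```

Run:
```python
from h import *
P,im=snap("wrist","w9.png"); print(P[1],np.degrees(np.arctan2(P[0][1,0],P[0][0,0])))
g=cv2.cvtColor(im,cv2.COLOR_BGR2GRAY).astype(int)
e=topix("wrist",[[.478,.075,.1],[.481,-.025,.1],[.4795,.025,.1]],P); print(e)
for n in("hood_handle","marker_black"):
  for d in robot.outline_of("wrist",n):
    ys,xs=np.nonzero(d["pixels"]);print(n,d["conf"],d["pixel"],xs.min(),xs.max(),ys.min(),ys.max())
r,c=int(e[2][1]),int(e[2][0])
for rr in range(110,240,10): print(rr,g[rr,c-40:c+40:2].tolist())
# bottle cap
KT,dT,RT,tT=cam("top");KS,dS,RS,tS=cam("side")
u=cv2.undistortPoints(np.array([[[311.,50]]]),KT,dT).reshape(2,1);v=cv2.undistortPoints(np.array([[[419.,157]]]),KS,dS).reshape(2,1)
X=cv2.triangulatePoints(np.c_[RT,tT],np.c_[RS,tS],u,v);print("cap",(X[:3]/X[3]).ravel())
```

```text
[0.4773891  0.0216859  0.25502667] 94.410792615952
[[321.09467903 131.53366916]
 [316.52029775 221.51299552]
 [318.72279079 178.22132468]]
hood_handle 0.81 [424.0, 164.8] 298 526 88 260
marker_black 0.71 [236.1, 184.4] 230 245 141 226
110 [42, 42, 43, 43, 43, 44, 37, 37, 38, 50, 162, 195, 195, 194, 178, 177, 177, 178, 111, 112, 111, 112, 114, 113, 129, 128, 128, 131, 106, 100, 173, 212, 212, 212, 214, 215, 214, 215, 214, 215]
120 [43, 42, 43, 45, 46, 46, 46, 37, 39, 41, 162, 197, 197, 195, 65, 98, 99, 100, 69, 70, 70, 71, 70, 57, 129, 129, 129, 130, 107, 99, 181, 213, 213, 213, 213, 214, 214, 214, 213, 214]
130 [40, 34, 35, 35, 37, 39, 38, 39, 42, 41, 115, 125, 124, 118, 146, 160, 161, 162, 161, 161, 162, 162, 161, 163, 163, 162, 163, 159, 115, 113, 186, 212, 212, 212, 212, 212, 212, 213, 213, 213]
140 [33, 33, 36, 34, 36, 37, 39, 39, 38, 45, 125, 169, 202, 192, 170, 115, 100, 99, 68, 72, 70, 73, 71, 62, 129, 129, 129, 129, 101, 102, 189, 210, 211, 212, 213, 212, 211, 211, 212, 211]
150 [33, 35, 36, 37, 39, 37, 39, 40, 42, 43, 99, 110, 114, 111, 99, 99, 100, 100, 99, 70, 71, 72, 72, 
[... 957 characters left out ...]
9, 128, 127, 128, 127, 104, 115, 210, 206, 206, 208, 208, 209, 208, 207, 206, 207]
210 [45, 48, 47, 46, 50, 49, 48, 50, 43, 45, 61, 148, 156, 186, 160, 180, 157, 127, 124, 85, 84, 87, 127, 128, 128, 127, 128, 127, 107, 118, 206, 207, 208, 207, 208, 207, 207, 208, 209, 210]
220 [46, 47, 48, 49, 49, 49, 50, 51, 44, 48, 52, 168, 179, 163, 178, 215, 199, 200, 200, 201, 202, 202, 202, 204, 205, 206, 206, 202, 128, 130, 207, 207, 206, 206, 206, 206, 206, 207, 207, 208]
230 [37, 40, 39, 42, 41, 42, 44, 44, 45, 45, 51, 166, 194, 194, 193, 192, 193, 193, 125, 126, 126, 126, 127, 127, 129, 129, 129, 128, 109, 144, 206, 205, 205, 205, 206, 206, 206, 207, 206, 205]
cap [0.89222816 0.02742738 0.20613143]
```

Run:
```python
from h import *
P=pose()
w=toworld("wrist",[(302.6,145),(302.4,175),(302,205),(319,130.5),(319,220)],.1,P);print(w)
h=w[1]; print(delta([h[0],h[1],.088],yawR(np.radians(94.54)),P))
u=np.array([.9969,.0792]); print("hinge",h[:2]+u*.2257,"top cam bar",toworld("top",[(314,247.5)],.1))
for ph in np.arange(0,1.80,.15):
    a=np.arctan2(.024,.2257)+ph; r=-.227*np.cos(a)+.2257; print(round(ph,2),"fwd %.1f up %.1f"%(r*1000,(.227*np.sin(a)-.024)*1000))
```

```text
[[ 0.45981985  0.05966984  0.1       ]
 [ 0.4617573   0.02733706  0.1       ]
 [ 0.46355592 -0.006673    0.1       ]
 [ 0.47596206  0.07608821  0.1       ]
 [ 0.48389005 -0.02285843  0.1       ]]
[ 6.800e+00 -1.520e+01  1.673e+02 -0.000e+00  0.000e+00 -1.000e-01]
hinge [0.68675763 0.0452125 ] top cam bar [[0.45999978 0.0263779  0.1       ]]
0.0 fwd -0.0 up 0.0
0.15 fwd 6.1 up 33.5
0.3 fwd 17.1 up 65.6
0.45 fwd 32.9 up 95.8
0.6 fwd 53.0 up 123.3
0.75 fwd 76.9 up 147.4
0.9 fwd 104.2 up 167.7
1.05 fwd 134.2 up 183.7
1.2 fwd 166.3 up 195.1
1.35 fwd 199.7 up 201.5
1.5 fwd 233.7 up 202.9
1.65 fwd 267.5 up 199.1
```

{"op": "carry_out", "data": {"rows": [[0.0068,-0.0152,0,0,0,0],[0.0068,-0.0152,0.04,0,0,0],[0.0068,-0.0152,0.08,0,0,0],[0.0068,-0.0152,0.11,0,0,0],[0.0068,-0.0152,0.11,0,0,0],[0.0068,-0.0152,0.13,0,0,0],[0.0068,-0.0152,0.15,0,0,0],[0.0068,-0.0152,0.166,0,0,0],[0.0068,-0.0152,0.166,0,0,0]], "jaw": 188}}

```text
t: 32.92
tool_pos: [0.4613, 0.0282, 0.089]
orientation: [-2.132, -2.306, 0.003]
force: [0.3, 0.1, -0.8]
opening: 0.0244
gripper_force: 0.0
```

{"op": "carry_out", "data": {"rows": [[0,0,0,0,0,0],[0,0,0,0,0,0],[0,0,0,0,0,0],[0,0,0,0,0,0]], "jaw": 255, "force": 20}}

```text
t: 33.42
tool_pos: [0.4617, 0.0282, 0.0902]
orientation: [2.132, 2.307, -0.001]
force: [-4.5, 0.1, 5.7]
opening: 0.0093
gripper_force: 20.0
```

{"op": "carry_out", "data": {"rows": [[0,0.0024,-0.0168,0,0,0],[0,0.0061,-0.0335,0,0,0],[0,0.011,-0.0498,0,0,0],[0,0.0171,-0.0656,0,0,0],[0,0.0171,-0.0656,0,0,0]]}}

```text
t: 34.05
tool_pos: [0.4789, 0.0296, 0.1573]
orientation: [-2.132, -2.307, 0.002]
force: [-9.3, -2.6, 5.9]
opening: 0.0093
gripper_force: 20.0
```

{"op": "carry_out", "data": {"rows": [[0,0.0075,-0.0153,0,0,0],[0,0.0158,-0.0302,0,0,0],[0,0.0255,-0.0444,0,0,0],[0,0.0359,-0.0577,0,0,0],[0,0.0475,-0.0701,0,0,0],[0,0.0598,-0.0818,0,0,0],[0,0.0731,-0.0924,0,0,0],[0,0.0871,-0.1021,0,0,0],[0,0.1019,-0.1106,0,0,0],[0,0.1171,-0.1181,0,0,0],[0,0.1171,-0.1181,0,0,0]]}}

```text
t: 35.42
tool_pos: [0.5976, 0.0391, 0.277]
orientation: [2.13, 2.304, 0.005]
force: [-1.1, -0.2, 9.1]
opening: 0.0094
gripper_force: 20.0
```

{"op": "carry_out", "data": {"rows": [[0,0.016,-0.0062,0,0,0],[0,0.0321,-0.0114,0,0,0],[0,0.0487,-0.015,0,0,0],[0,0.0655,-0.0178,0,0,0],[0,0.0824,-0.019,0,0,0],[0,0.0995,-0.0192,0,0,0],[0,0.1164,-0.0178,0,0,0],[0,0.1333,-0.0154,0,0,0],[0,0.1553,-0.0101,0,0,0],[0,0.163,-0.008,0,0,0],[0,0.163,-0.008,0,0,0]]}}

```text
t: 36.8
tool_pos: [0.753, 0.0512, 0.2836]
orientation: [-2.128, -2.301, 0.015]
force: [-39.7, -4.3, 15.9]
opening: 0.0122
gripper_force: 20.0
```

{"op": "carry_out", "data": {"rows": [[0,-0.005,0,0,0,0],[0,-0.009,0,0,0,0],[0,-0.009,0,0,0,0]]}}

```text
t: 37.17
tool_pos: [0.7501, 0.051, 0.284]
orientation: [2.13, 2.304, 0.004]
force: [-0.2, -1.5, 8.7]
opening: 0.0092
gripper_force: 20.0
```

{"op": "carry_out", "data": {"rows": [[0,0,0,0,0,0],[0,0,0,0,0,0],[0,0,-0.03,0,0,0],[0,-0.01,-0.06,0,0,0],[0,-0.06,-0.09,0,0,0],[0,-0.11,-0.09,0,0,0],[0,-0.16,-0.09,0,0,0],[0,-0.21,-0.09,0,0,0],[0,-0.26,-0.09,0,0,0],[0,-0.26,-0.09,0,0,0],[0,-0.26,-0.09,0,0,0]], "jaw": 188}}

```text
t: 38.55
tool_pos: [0.4904, 0.0307, 0.3713]
orientation: [2.132, 2.307, 0.0]
force: [-0.6, -0.3, -0.5]
opening: 0.0244
gripper_force: 0.0
```

Run:
```python
from h import *
P,im=snap("wrist","w10.png"); Pt,it=snap("top","t10.png"); print(P[1],P[0])
for c in("top","wrist"):
  for n in("vial_0","vial_1","vial_3","sample_block"):
    for d in robot.outline_of(c,n):
      ys,xs=np.nonzero(d["pixels"]);print(c,n,round(d["conf"],2),d["pixel"],xs.min(),xs.max(),ys.min(),ys.max())
u=cv2.resize(it[130:270,160:400],(800,467),interpolation=cv2.INTER_CUBIC); cv2.imwrite("pics/c10.png",u)
```

```text
[0.49041211 0.03074323 0.3712539 ] [[-7.84668817e-02  9.96916640e-01  4.02289410e-04]
 [ 9.96916643e-01  7.84670288e-02 -3.64015424e-04]
 [-3.94459488e-04  3.72485853e-04 -9.99999853e-01]]
top sample_block 0.92 [336.6, 224.0] 273 383 89 256
wrist vial_0 0.42 [386.6, 135.5] 382 393 132 139
wrist vial_1 0.42 [386.6, 135.5] 382 393 132 139
wrist vial_3 0.42 [386.6, 135.5] 382 393 132 139
wrist sample_block 0.82 [454.1, 174.8] 293 626 98 273
```

Run:
```python
from h import *
w=cv2.imread("pics/w10.png")[80:250,300:560]; t=cv2.imread("pics/t10.png")
a=cv2.resize(w,(780,510)[:2],interpolation=cv2.INTER_CUBIC)[:, :]
b=cv2.resize(t[200:275,155:355],(800,300),interpolation=cv2.INTER_CUBIC)
a=cv2.resize(w,(459,300),interpolation=cv2.INTER_CUBIC); 
c=np.zeros((600,800,3),np.uint8); c[:300]=b; c[300:,:459]=a
s=cv2.imread("pics/w10.png")[90:210,340:476]; c[300:,460:]=cv2.resize(s,(340,300),interpolation=cv2.INTER_CUBIC)
cv2.imwrite("pics/c11.png",c)
```

```text
(no output)
```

View pics/c11.png

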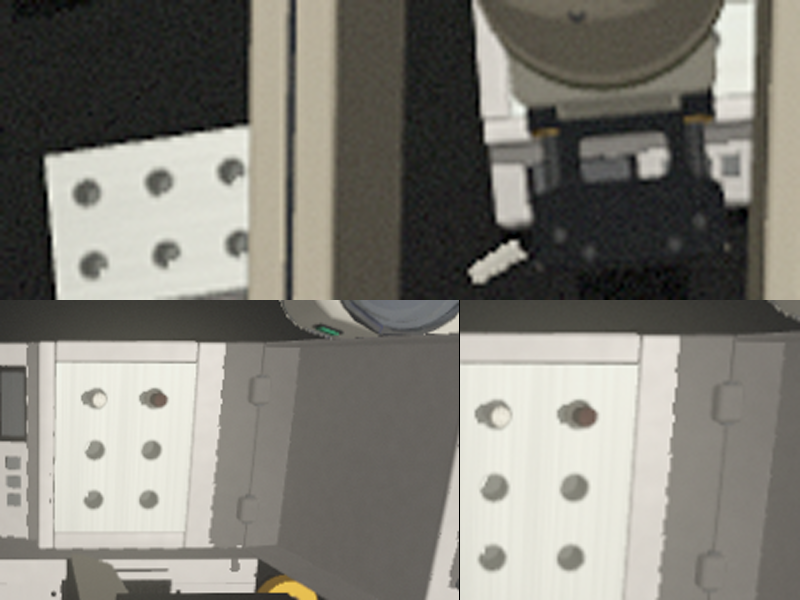

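The composite (last view) shows three things:
- The sample block is open with two vials in its +y row: white cap at wrist ≈(356,136), brown cap at ≈(390,136). The other four holes are empty.
- The cool block's six holes are empty.
- The cool block has been knocked towards the robot: a hole was at top pixel (183,230) and is now at (177,248).

I'll compute positions next.

Run:
```python
from h import *
P=pose()
ho=toworld("wrist",[(353.6,164.8),(385.6,164.8),(352.8,192.8),(384,192.8)],.075,P); print(np.round(ho,4))
u=np.array([.9969,.0792]);v=np.array([-.0792,.9969])
B=(ho[0]+ho[1])/2; C=(ho[2]+ho[3])/2; b=((B+C)/2)[:2]+.0225*v; print("block",b,"spacing",np.linalg.norm(ho[0]-ho[1]),np.linalg.norm(B-C))
for s in(-1,1): print("A hole",b+s*.025*u+.045*v)
cw=toworld("wrist",[(356,136)],.0995,P);cb=toworld("wrist",[(389,136)],.099,P);print(cw,cb)
im=cv2.imread("pics/w10.png").astype(int)
for r in range(130,143,2): print(r,[tuple(x) for x in im[r,348:364:2].tolist()],'|',[tuple(x) for x in im[r,378:398:2].tolist()])
# predicted pixels for cap discs
print(topix("wrist",np.r_[cw,cb],P))
```

```text
[[ 0.5477  0.0307  0.075 ]
 [ 0.5974  0.0347  0.075 ]
 [ 0.5514 -0.014   0.075 ]
 [ 0.601  -0.01    0.075 ]]
block [0.57259539 0.03276144] spacing 0.04978756607556214 0.04485013420913006
A hole [0.54410889 0.07564194]
A hole [0.59395389 0.07960194]
[[0.54328835 0.07606963 0.0995    ]] [[0.59077894 0.07999394 0.099     ]]
130 [(222, 233, 233), (214, 224, 225), (181, 192, 193), (153, 163, 163), (155, 165, 166), (219, 229, 228), (226, 236, 237), (225, 235, 235)] | [(226, 237, 237), (225, 236, 237), (224, 234, 235), (205, 216, 216), (145, 156, 157), (142, 152, 153), (189, 200, 200), (225, 236, 236), (229, 239, 238), (227, 237, 237)]
132 [(135, 146, 145), (123, 132, 134), (125, 134, 137), (138, 147, 149), (160, 173, 176), (138, 148, 148), (218, 228, 229), (225, 235, 236)] | [(227, 237, 237), (191, 202, 202), (127, 137, 139), (122, 135, 138), (118, 129, 132), (117, 127, 133), (93, 103, 108), (190, 200, 201), (228, 238, 238), (226, 236, 236)]
134 [(132, 141, 141), (121, 130, 131), (123, 133, 136), (206, 219, 224), (215, 229, 232), (211, 225, 229), (195, 206, 206), (224, 235, 235)] | [(207, 
[... 721 characters left out ...]
, 99, 116), (172, 183, 187), (224, 235, 235)]
140 [(221, 232, 232), (194, 204, 205), (132, 142, 143), (156, 169, 172), (193, 206, 209), (205, 216, 216), (224, 235, 235), (224, 235, 235)] | [(226, 237, 237), (223, 234, 234), (217, 227, 228), (145, 156, 157), (137, 148, 151), (113, 124, 128), (119, 129, 139), (171, 181, 186), (226, 237, 237), (224, 235, 235)]
142 [(222, 232, 232), (222, 232, 233), (222, 232, 232), (216, 227, 227), (217, 227, 227), (229, 240, 239), (224, 235, 235), (224, 235, 235)] | [(227, 237, 237), (223, 234, 234), (226, 236, 236), (225, 235, 235), (216, 226, 226), (218, 228, 228), (226, 236, 237), (227, 238, 238), (226, 237, 237), (224, 234, 234)]
[[356. 136.]
 [389. 136.]]
```

{"op": "carry_out", "data": {"rows": [[0.02,0.028,0.03,0,0,-10],[0.041,0.057,0.06,0,0,-20],[0.041,0.057,0.06,0,0,-30],[0.041,0.057,0.06,0,0,-40],[0.041,0.057,0.06,0,0,-50],[0.041,0.057,0.08,0,0,-60],[0.041,0.057,0.1,0,0,-70],[0.041,0.057,0.13,0,0,-80],[0.041,0.057,0.15,0,0,-90],[0.041,0.057,0.17,0,0,-90],[0.041,0.057,0.17,0,0,-90]], "jaw": 172}}

```text
t: 40.42
tool_pos: [0.5423, 0.0759, 0.199]
orientation: [0.117, -3.135, 0.001]
force: [0.2, -0.2, 0.5]
opening: 0.0301
gripper_force: 0.0
```

Run:
```python
from h import *
f=lambda x,y:(155+x/4,200+y/4)
w=toworld("top",[f(88,192),f(158,182),f(231,171),f(93,265),f(166,254),f(238,243)],.046);print(np.round(w[:,:2],4),w.mean(0))
P,im=snap("wrist","w12.png");print(P[1],np.degrees(np.arctan2(P[0][1,0],P[0][0,0])),robot.read_state()["force"])
e=topix("wrist",[[.544,.076,.0995],[.593,.0798,.099],[.544,.076,.075]],P);print(e)
for d in robot.outline_of("wrist","vial_0"): 
    ys,xs=np.nonzero(d["pixels"]);print(d["conf"],d["pixel"],xs.min(),xs.max(),ys.min(),ys.max())
x,y=e[0].astype(int); g=im.astype(int).sum(2)//3
for r in range(y-16,y+20,3): print(r,g[r,x-26:x+28:2].tolist())
```

```text
[[0.4688 0.3591]
 [0.4742 0.317 ]
 [0.4802 0.2731]
 [0.4249 0.3541]
 [0.4307 0.3106]
 [0.4367 0.2675]] [0.45258596 0.31356329 0.046     ]
[0.54233719 0.07586274 0.19895329] -175.72680405239436 [ 0.64660769 -0.20258661  0.1183743 ]
[[317.75311305 197.53786894]
 [317.78955375 246.79327982]
 [317.65235507 191.11474957]]
0.84 [317.7, 241.2] 311 323 230 253
0.74 [316.5, 191.5] 311 323 184 202
181 [218, 219, 218, 219, 219, 219, 219, 219, 219, 220, 217, 178, 134, 134, 134, 138, 186, 220, 220, 220, 220, 220, 220, 220, 220, 220, 220]
184 [223, 223, 223, 224, 223, 223, 224, 223, 224, 224, 209, 123, 125, 126, 125, 123, 142, 223, 223, 223, 223, 222, 223, 222, 221, 221, 221]
187 [226, 225, 226, 225, 226, 226, 226, 227, 226, 190, 133, 124, 125, 127, 127, 123, 131, 177, 225, 225, 225, 225, 225, 225, 225, 224, 224]
190 [224, 224, 224, 224, 225, 224, 225, 224, 223, 127, 118, 116, 121, 123, 121, 120, 120, 119, 219, 224, 223, 223, 223, 222, 222, 222, 222]
193 [226, 227, 227, 227, 226, 226, 226, 227, 225, 144, 115, 172, 207, 214, 216, 186, 116, 130, 223, 226, 226, 226, 225, 225, 225, 225, 225]
196 [225,
[... 270 characters left out ...]

202 [217, 217, 218, 218, 217, 218, 218, 218, 218, 219, 219, 210, 202, 206, 199, 209, 220, 220, 220, 220, 220, 221, 221, 221, 221, 222, 222]
205 [220, 220, 221, 221, 221, 221, 221, 221, 221, 221, 221, 221, 221, 221, 222, 221, 222, 223, 222, 222, 222, 222, 222, 222, 223, 222, 222]
208 [221, 221, 222, 222, 221, 222, 221, 222, 222, 222, 222, 223, 223, 223, 223, 223, 223, 224, 224, 224, 224, 224, 224, 225, 224, 225, 225]
211 [216, 216, 216, 217, 217, 217, 217, 217, 218, 218, 218, 218, 219, 219, 219, 220, 220, 220, 219, 219, 220, 221, 220, 221, 221, 221, 221]
214 [215, 215, 214, 215, 215, 216, 215, 215, 215, 216, 216, 216, 216, 217, 217, 217, 217, 218, 218, 217, 218, 218, 218, 218, 218, 218, 218]
```

{"op": "carry_out", "data": {"rows": [[-0.0015,0,0.04,0,0,0],[-0.0015,0,0.08,0,0,0],[-0.0015,0,0.1,0,0,0],[-0.0015,0,0.113,0,0,0],[-0.0015,0,0.12,0,0,0],[-0.0015,0,0.12,0,0,0]]}}

```text
t: 41.28
tool_pos: [0.5453, 0.076, 0.0815]
orientation: [-0.123, 3.139, -0.001]
force: [0.2, 0.7, 0.2]
opening: 0.0303
gripper_force: 0.0
```

{"op": "carry_out", "data": {"rows": [[0,0,0,0,0,0],[0,0,0,0,0,0],[0,0,0,0,0,0],[0,0,0,0,0,0]], "jaw": 255, "force": 15}}

```text
t: 41.78
tool_pos: [0.5454, 0.076, 0.0815]
orientation: [-0.123, 3.139, -0.001]
force: [-0.1, -0.2, 4.1]
opening: 0.012
gripper_force: 15.0
```

{"op": "carry_out", "data": {"rows": [[0,0,-0.03,0,0,0],[0,0,-0.07,0,0,0],[0,0,-0.11,0,0,0],[0,0,-0.11,0,0,0],[0.012,0.05,-0.11,0,0,0],[0.025,0.1,-0.12,0,0,0],[0.037,0.15,-0.13,0,0,0],[0.048,0.2,-0.13,0,0,0],[0.052,0.245,-0.13,0,0,0],[0.052,0.245,-0.13,0,0,0],[0.052,0.245,-0.13,0,0,0],[0.052,0.245,-0.13,0,0,0]]}}

```text
t: 43.28
tool_pos: [0.4741, 0.315, 0.2103]
orientation: [0.121, -3.138, 0.002]
force: [0.5, -0.4, -1.1]
opening: 0.0114
gripper_force: 15.0
```

```bash
cat >> h.py <<'E'
def holes(pred,z,P,im,rad=14):
    g=cv2.GaussianBlur(cv2.cvtColor(im,cv2.COLOR_BGR2GRAY),(3,3),0); out=[]
    for X,px in zip(pred,topix("wrist",pred,P)):
        x,y=np.round(px).astype(int)
        if not(rad<x<639-rad and rad<y<399-rad): out.append(None); continue
        w=g[y-rad:y+rad+1,x-rad:x+rad+1].astype(int); m=(w<(np.percentile(w,95)*.78)).astype(np.uint8)
        n,l,st,ce=cv2.connectedComponentsWithStats(m); 
        if n<2: out.append(None); continue
        i=1+np.argmax(st[1:,4]); c=ce[i]+[x-rad,y-rad]; out.append((np.round(c,1).tolist(),st[i,:].tolist(),np.round(toworld("wrist",[c],z,P)[0,:2],4).tolist()))
    return out
E
python3 - <<'E'
from h import *
s=robot.read_state();print(s["opening"],s["gripper_force"])
P,im=snap("wrist","w13.png");print(P[1],np.degrees(np.arctan2(P[0][1,0],P[0][0,0])))
H=np.array([[.4688,.3591],[.4742,.317],[.4802,.2731],[.4249,.3541],[.4307,.3106],[.4367,.2675]])
for h,o in zip(H,holes(np.c_[H,np.full(6,.046)],.046,P,im)):print(h,topix("wrist",[[*h,.046]],P)[0],o)
E
```

```text
0.011419744193245483 14.983059167861938
[0.47412571 0.31495281 0.21029999] -175.58276475626002
[0.4688 0.3591] [357.19020527 179.05690008] ([360.1, 178.6], [10, 6, 16, 16, 181], [0.468, 0.3623])
[0.4742 0.317 ] [319.4249273  180.87028571] ([320.9, 180.8], [9, 7, 15, 15, 180], [0.474, 0.3187])
[0.4802 0.2731] [280.15092134 183.09766653] ([281.7, 183.0], [8, 7, 16, 15, 181], [0.48, 0.2748])
[0.4249 0.3541] [357.09234937 139.25052972] ([356.1, 134.3], [0, 0, 29, 22, 321], [0.4198, 0.3524])
[0.4307 0.3106] [316.77379612 141.42024075] ([317.6, 135.5], [0, 0, 29, 23, 421], [0.4243, 0.311])
[0.4367 0.2675] [276.95957181 143.88994357] ([278.1, 144.3], [8, 6, 16, 16, 181], [0.4371, 0.2688])
```

{"op": "carry_out", "data": {"rows": [[0.0015,0.025,0,0,0,0],[0.0015,0.0476,0.03,0,0,0],[0.0015,0.0476,0.07,0,0,0],[0.0015,0.0476,0.1,0,0,0],[0.0015,0.0476,0.1,0,0,0],[0.0015,0.0476,0.1,0,0,0]]}}

```text
t: 44.08
tool_pos: [0.4696, 0.3634, 0.1123]
orientation: [-0.122, 3.138, 0.001]
force: [0.3, 0.6, -0.4]
opening: 0.0118
gripper_force: 15.0
```

Run:
```python
from h import *
P,im=snap("wrist","w14.png");print(P[1],delta([.469,.3623,.055],yawR(np.radians(184.4)),P))
H=np.array([[.468,.3623],[.474,.3187],[.480,.2748]])
for h,o in zip(H,holes(np.c_[H,np.full(3,.046)],.046,P,im)):print(h,o)
```

```text
[0.46955361 0.36338946 0.11234414] [ 0.7 -1.1 57.3  0.   0.   0. ]
[0.468  0.3623] ([316.9, 203.9], [3, 0, 22, 29, 496], [0.468, 0.3625])
[0.474  0.3187] ([262.4, 206.4], [4, 4, 22, 20, 339], [0.4735, 0.3187])
[0.48   0.2748] ([209.0, 209.3], [4, 3, 21, 21, 332], [0.4795, 0.2751])
```

{"op": "carry_out", "data": {"rows": [[0.0007,-0.001,0.01,0,0,0],[0.0007,-0.001,0.022,0,0,0],[0.0007,-0.001,0.034,0,0,0],[0.0007,-0.001,0.045,0,0,0],[0.0007,-0.001,0.054,0,0,0],[0.0007,-0.001,0.056,0,0,0],[0.0007,-0.001,0.056,0,0,0]]}}

```text
t: 45.0
tool_pos: [0.468, 0.3625, 0.0548]
orientation: [0.123, -3.138, 0.001]
force: [-0.6, 0.8, 0.3]
opening: 0.0116
gripper_force: 15.0
```

{"op": "carry_out", "data": {"rows": [[0,0,0,0,0,0],[0,0,0,0,0,0],[0,0,-0.03,0,0,0],[0,0,-0.08,0,0,0],[0,0,-0.14,0,0,0],[-0.02,-0.06,-0.15,0,0,0],[-0.04,-0.12,-0.15,0,0,0],[-0.06,-0.18,-0.15,0,0,0],[-0.08,-0.24,-0.15,0,0,0],[-0.102,-0.292,-0.145,0,0,0],[-0.102,-0.292,-0.145,0,0,0],[-0.102,-0.292,-0.145,0,0,0]], "jaw": 172}}

```text
t: 46.5
tool_pos: [0.5925, 0.0795, 0.1999]
orientation: [0.122, -3.138, -0.0]
force: [0.3, 0.6, 0.6]
opening: 0.0305
gripper_force: 0.0
```

Run:
```python
from h import *
P,im=snap("wrist","w15.png");print(P[1])
e=topix("wrist",[[.593,.0798,.099]],P)
print(e,delta([.593,.0798,.078],yawR(np.radians(184.5)),P))
for d in robot.outline_of("wrist","vial_1"): 
    ys,xs=np.nonzero(d["pixels"]);print(d["conf"],d["pixel"],xs.min(),xs.max(),ys.min(),ys.max())
x,y=e[0].astype(int); b=im.astype(int); r=b[:,:,2]-b[:,:,0]
ys,xs=np.nonzero(r[y-25:y+25,x-25:x+25]>12); c=(xs.mean()+x-25,ys.mean()+y-25); print(len(xs),c,ys.min()+y-25,ys.max()+y-25,toworld("wrist",[c],.099,P))
```

```text
[0.59251908 0.07948062 0.19989537]
[[317.99509012 195.57323604]] [-6.000e-01  3.000e-01  1.219e+02  0.000e+00 -0.000e+00 -1.000e-01]
0.78 [317.9, 193.2] 311 324 183 202
0.57 [596.7, 85.9] 585 616 80 94
180 (np.float64(317.43888888888887), np.float64(193.74444444444444)) 183 202 [[0.5913066  0.07915223 0.099     ]]
```

{"op": "carry_out", "data": {"rows": [[0,0,0.04,0,0,0],[0,0,0.08,0,0,0],[0,0,0.1,0,0,0],[0,0,0.113,0,0,0],[0,0,0.119,0,0,0],[0,0,0.119,0,0,0]]}}

```text
t: 47.35
tool_pos: [0.5931, 0.0795, 0.0816]
orientation: [-0.124, 3.139, -0.001]
force: [-0.7, -0.1, -0.2]
opening: 0.0301
gripper_force: 0.0
```

{"op": "carry_out", "data": {"rows": [[0,0,0,0,0,0],[0,0,0,0,0,0],[0,0,0,0,0,0],[0,0,0,0,0,0]], "jaw": 255}}

```text
t: 47.85
tool_pos: [0.5932, 0.0793, 0.0816]
orientation: [-0.123, 3.138, -0.001]
force: [-0.2, 0.1, 4.3]
opening: 0.0114
gripper_force: 15.0
```

{"op": "carry_out", "data": {"rows": [[0,0,-0.03,0,0,0],[0,0,-0.07,0,0,0],[0,0,-0.11,0,0,0],[0,0,-0.12,0,0,0],[0.03,0.05,-0.13,0,0,0],[0.06,0.1,-0.13,0,0,0],[0.085,0.14,-0.13,0,0,0],[0.095,0.17,-0.13,0,0,0],[0.096,0.203,-0.13,0,0,0],[0.096,0.203,-0.13,0,0,0],[0.096,0.203,-0.13,0,0,0]]}}

```text
t: 49.22
tool_pos: [0.4806, 0.2736, 0.2097]
orientation: [0.124, -3.137, 0.002]
force: [1.0, -0.1, -0.6]
opening: 0.0118
gripper_force: 15.0
```

Run:
```python
from h import *
s=robot.read_state();print(s["opening"],s["gripper_force"])
P,im=snap("wrist","w16.png");print(P[1])
H=np.array([[.474,.3187],[.480,.2748],[.437,.2688]])
for h,o in zip(H,holes(np.c_[H,np.full(3,.046)],.046,P,im)):print(h,o)
print(delta([.480,.2748,.10],yawR(np.radians(184.5)),P))
for d in robot.outline_of("wrist","vial_0"): print(d["conf"],d["pixel"])
print(topix("wrist",[[.468,.3625,.07]],P))
```

```text
0.011766915594804457 14.992658346891403
[0.48064759 0.27357757 0.20968512]
[0.474  0.3187] ([358.4, 178.3], [7, 7, 16, 15, 183], [0.474, 0.3188])
[0.48   0.2748] ([319.1, 180.5], [7, 8, 16, 14, 178], [0.4801, 0.2751])
[0.437  0.2688] ([317.3, 135.3], [0, 0, 29, 22, 442], [0.4305, 0.2691])
[ 3.000e-01  1.400e+00  1.097e+02 -1.000e-01 -1.000e-01  0.000e+00]
0.83 [319.2, 239.9]
0.72 [396.8, 176.1]
[[403.64373802 180.62485874]]
```

{"op": "carry_out", "data": {"rows": [[-0.0005,0.0013,0.04,0,0,0],[-0.0005,0.0013,0.08,0,0,0],[-0.0005,0.0013,0.1,0,0,0],[-0.0005,0.0013,0.115,0,0,0],[-0.0005,0.0013,0.13,0,0,0],[-0.0005,0.0013,0.142,0,0,0],[-0.0005,0.0013,0.153,0,0,0],[-0.0005,0.0013,0.153,0,0,0]]}}

```text
t: 50.32
tool_pos: [0.481, 0.2753, 0.0573]
orientation: [0.123, -3.138, 0.001]
force: [0.2, -0.3, -0.3]
opening: 0.0121
gripper_force: 15.0
```

{"op": "carry_out", "data": {"rows": [[0,0,0.002,0,0,0],[0,0,0.002,0,0,0]]}}

```text
t: 50.58
tool_pos: [0.4813, 0.2756, 0.0559]
orientation: [0.123, -3.139, 0.001]
force: [-0.7, -0.5, -1.2]
opening: 0.0119
gripper_force: 15.0
```

{"op": "carry_out", "data": {"rows": [[0,0,0,0,0,0],[0,0,0,0,0,0],[0,0,-0.03,0,0,0],[0,0,-0.08,0,0,0],[0,0,-0.14,0,0,0],[0,0,-0.2,0,0,10],[0,0,-0.26,0,0,20],[0,0,-0.31,0,0,30],[0,0,-0.33,0,0,40],[0,0,-0.33,0,0,40]], "jaw": 172}}

```text
t: 51.82
tool_pos: [0.4822, 0.276, 0.3881]
orientation: [0.955, 2.99, 0.003]
force: [0.1, -0.1, -0.9]
opening: 0.0301
gripper_force: 0.0
```

Run:
```python
from h import *
P,im=snap("wrist","w17.png");print(P[1]);Pt,it=snap("top","t17.png")
print(topix("wrist",[[.468,.3625,.07],[.481,.275,.07],[.544,.076,.075],[.593,.08,.075]],P),topix("top",[[.468,.3625,.07],[.481,.275,.07],[.544,.076,.075],[.593,.08,.075]]))
for c in("wrist","top"):
 for n in("vial_0","vial_1"):
  for d in robot.outline_of(c,n): 
    ys,xs=np.nonzero(d["pixels"]);print(c,n,d["conf"],d["pixel"],xs.min(),xs.max(),ys.min(),ys.max())
print(delta([.7501,.051,.385],yawR(np.radians(94.5)),P))
```

```text
[0.48221162 0.27599213 0.38810303]
[[356.0424285  120.65359885]
 [315.43007986 159.45211536]
 [243.64201697 254.94499258]
 [262.73737583 274.21260787]] [[172.38784861 247.43684462]
 [209.57884896 241.40646423]
 [293.10413348 213.7257075 ]
 [291.39561961 193.74851953]]
wrist vial_0 0.45 [351.9, 120.0] 350 358 117 124
wrist vial_1 0.45 [351.9, 120.0] 350 358 117 124
top vial_0 0.72 [302.0, 123.9] 258 352 90 157
top vial_1 0.72 [302.0, 123.9] 258 352 90 157
[-3.487e+02 -2.800e+01  3.700e+00  2.000e-01  0.000e+00  5.010e+01]
```

{"op": "carry_out", "data": {"rows": [[-0.05,-0.004,0,0,0,10],[-0.1,-0.008,0,0,0,20],[-0.15,-0.012,0,0,0,30],[-0.2,-0.016,0,0,0,40],[-0.25,-0.02,0,0,0,50],[-0.3,-0.024,0,0,0,50.1],[-0.3487,-0.028,0,0,0,50.1],[-0.3487,-0.028,0,0,0,50.1],[-0.3487,-0.028,0,0,0,50.1],[-0.3487,-0.028,0,0,0,50.1]], "jaw": 188}}

```text
t: 53.38
tool_pos: [0.7485, 0.0516, 0.3872]
orientation: [2.132, 2.306, 0.001]
force: [0.6, 0.1, -0.1]
opening: 0.0247
gripper_force: 0.0
```

Run:
```python
from h import *
im=cv2.imread("pics/w17.png").astype(int)
for (x,y) in ((354,120),(315,159)):
    print([[tuple(v) for v in im[r,x-8:x+10:3].tolist()] for r in range(y-6,y+8,3)])
P,w=snap("wrist","w18.png");print(P[1])
e=topix("wrist",[[.7501,.0505,.294],[.7501,.08,.294],[.7501,.02,.294]],P);print(e)
g=w.astype(int).sum(2)//3
for p in e: x,y=p.astype(int); y=min(y,399); print(y,g[y,x-40:x+40:2].tolist())
print(delta([.7501,.051,.284],yawR(np.radians(94.5)),P))
```

```text
[[(222, 232, 233), (140, 149, 149), (162, 172, 172), (217, 227, 227), (225, 235, 235), (224, 234, 234)], [(225, 235, 235), (136, 145, 145), (128, 137, 139), (170, 183, 186), (163, 173, 174), (226, 236, 237)], [(224, 234, 234), (122, 132, 132), (194, 207, 211), (221, 234, 239), (209, 221, 223), (228, 239, 238)], [(227, 237, 237), (205, 215, 215), (142, 154, 157), (213, 226, 230), (167, 178, 180), (226, 236, 236)], [(228, 239, 239), (227, 238, 238), (208, 218, 218), (196, 206, 206), (225, 235, 236), (228, 239, 238)]]
[[(224, 234, 234), (136, 146, 147), (120, 130, 131), (125, 137, 139), (197, 208, 208), (231, 242, 241)], [(225, 236, 236), (160, 169, 170), (72, 81, 90), (72, 81, 96), (117, 127, 128), (231, 241, 241)], [(228, 238, 239), (208, 218, 218), (75, 82, 103), (74, 82, 105), (119, 128, 131), (229, 239, 239)], [(229, 239, 240), (227, 237, 237), (168, 179, 182), (143, 152, 161), (228, 238, 239), (233, 243, 242)], [(226, 237, 237), (229, 240, 240), (228, 239, 239), (222, 232, 232), (233, 243, 242), (232, 242, 242)]]
[0.7485286  0.05157205 0.38719499]
[[317.99521284 197.01713069]
 [320.73204059 164.38495094]
 [315.32051082 228.88478218]]
197 [129, 130, 126, 123, 129, 131, 197, 213, 210, 127, 127, 128, 127, 127, 126, 127, 127, 127, 101, 112, 115, 114, 111, 103, 71, 62, 60, 62, 61, 60, 62, 58, 57, 56, 58, 63, 92, 133, 153, 185]
164 [128, 128, 128, 127, 124, 127, 126, 125, 126, 126, 126, 126, 125, 126, 125, 124, 115, 108, 115, 118, 114, 109, 111, 62, 60, 59, 59, 58, 58, 137, 52, 50, 68, 54, 53, 52, 52, 51, 52, 52]
228 [146, 111, 110, 109, 111, 109, 109, 109, 109, 65, 78, 214, 213, 128, 128, 129, 129, 129, 212, 102, 112, 116, 115, 113, 118, 64, 64, 63, 64, 62, 63, 58, 60, 107, 109, 109, 110, 110, 110, 110]
[ -0.7   1.4 103.2   0.    0.    0. ]
```

{"op": "carry_out", "data": {"rows": [[0,0.0014,0.03,0,0,0],[0,0.0014,0.06,0,0,0],[0,0.0014,0.08,0,0,0],[0,0.0014,0.095,0,0,0],[0,0.0014,0.104,0,0,0],[0,0.0014,0.104,0,0,0]]}}

```text
t: 54.18
tool_pos: [0.7502, 0.0507, 0.2817]
orientation: [-2.134, -2.305, 0.002]
force: [0.5, -0.4, 0.2]
opening: 0.0243
gripper_force: 0.0
```

{"op": "carry_out", "data": {"rows": [[0,0,0,0,0,0],[0,0,0,0,0,0],[0,0,0,0,0,0],[0,0,0,0,0,0]], "jaw": 255, "force": 20}}

```text
t: 54.68
tool_pos: [0.7507, 0.0504, 0.2828]
orientation: [2.134, 2.304, 0.0]
force: [-1.7, -0.2, 4.7]
opening: 0.0089
gripper_force: 20.0
```

{"op": "carry_out", "data": {"rows": [[0,-0.011,-0.003,0,0,0],[0,-0.022,-0.0053,0,0,0],[0,-0.0389,-0.0078,0,0,0],[0,-0.0558,-0.0091,0,0,0],[0,-0.0729,-0.009,0,0,0],[0,-0.0898,-0.0077,0,0,0],[0,-0.1066,-0.0051,0,0,0],[0,-0.1232,-0.0013,0,0,0],[0,-0.1395,0.0038,0,0,0],[0,-0.1553,0.0101,0,0,0],[0,-0.1706,0.0175,0,0,0],[0,-0.1853,0.0261,0,0,0]]}}

```text
t: 56.18
tool_pos: [0.5662, 0.0362, 0.2565]
orientation: [2.133, 2.304, 0.002]
force: [3.7, 0.1, -0.3]
opening: 0.0092
gripper_force: 20.0
```

{"op": "carry_out", "data": {"rows": [[0,-0.0141,0.0096,0,0,0],[0,-0.0273,0.0203,0,0,0],[0,-0.0397,0.0319,0,0,0],[0,-0.0512,0.0444,0,0,0],[0,-0.0618,0.0578,0,0,0],[0,-0.0713,0.0719,0,0,0],[0,-0.0798,0.0867,0,0,0],[0,-0.0871,0.1021,0,0,0],[0,-0.0932,0.1179,0,0,0],[0,-0.0981,0.1342,0,0,0],[0,-0.1018,0.1509,0,0,0],[0,-0.1042,0.1665,0,0,0]]}}

```text
t: 57.68
tool_pos: [0.4618, 0.0282, 0.0883]
orientation: [2.134, 2.305, -0.0]
force: [4.9, 1.4, 1.7]
opening: 0.0093
gripper_force: 20.0
```

{"op": "carry_out", "data": {"rows": [[0,0,0.003,0,0,0],[0,0,0.004,0,0,0],[0,0,0.004,0,0,0]]}}

```text
t: 58.05
tool_pos: [0.4617, 0.0282, 0.0864]
orientation: [-2.134, -2.305, 0.002]
force: [-7.5, 2.2, 18.9]
opening: 0.0092
gripper_force: 20.0
```

{"op": "carry_out", "data": {"rows": [[0,0,-0.003,0,0,0],[0,0,-0.003,0,0,0],[0,0,-0.003,0,0,0],[0,0,-0.04,0,0,0],[0,0,-0.1,0,0,0],[0,-0.03,-0.16,0,0,0],[-0.06,-0.06,-0.22,0,0,0],[-0.12,-0.06,-0.24,0,0,0],[-0.18,-0.06,-0.24,0,0,0],[-0.24,-0.06,-0.24,0,0,0],[-0.3,-0.06,-0.24,0,0,0],[-0.3,-0.06,-0.24,0,0,0]], "jaw": 188}}

```text
t: 59.55
tool_pos: [0.4242, -0.2786, 0.3243]
orientation: [-2.137, -2.3, 0.002]
force: [0.4, 0.5, -0.2]
opening: 0.0243
gripper_force: 0.0
```

Run:
```python
from h import *
s=robot.read_state();print(s["tool_pos"],s["opening"])
P1,i1=snap("side","s20.png"); P2,i2=snap("top","t20.png")
b=toworld("top",[(314,247.5)],.1); t0=cv2.imread("pics/top0.png")
d=cv2.absdiff(t0,i2).max(2); 
n,l,st,ce=cv2.connectedComponentsWithStats((d>50).astype(np.uint8))
print([ (ce[i].round().tolist(),st[i,4]) for i in range(1,n) if st[i,4]>15])
d=cv2.absdiff(cv2.imread("pics/side0.png"),i1).max(2); n,l,st,ce=cv2.connectedComponentsWithStats((d>50).astype(np.uint8))
print([ (ce[i].round().tolist(),st[i,4]) for i in range(1,n) if st[i,4]>15])
for c in("top","side"):
 for nme in("release_key","cool_block","hood_handle","marker_black"):
  for q in robot.outline_of(c,nme): print(c,nme,round(q["conf"],2),q["pixel"])
f=lambda im:[im.astype(int).sum(2)[240:256,c].tolist() for c in(305,314,322)]
print(f(t0));print(f(i2))
H=np.array([[.468,.3623],[.474,.3187],[.480,.2748]]);print(topix("top",np.c_[H,[.07,.046,.07]]))
for x,y in topix("top",np.c_[H,[.07,.046,.07]]).round().astype(int): print(i2[y-2:y+3:2,x-2:x+3:2].tolist())
```

```text
[ 0.42418104 -0.27856188  0.3242918 ] 0.024266587887150897
[([581.0, 152.0], np.int32(39)), ([552.0, 276.0], np.int32(21970)), ([497.0, 197.0], np.int32(67)), ([514.0, 194.0], np.int32(102)), ([478.0, 209.0], np.int32(125)), ([512.0, 207.0], np.int32(49)), ([200.0, 247.0], np.int32(2714)), ([211.0, 243.0], np.int32(47)), ([463.0, 241.0], np.int32(31)), ([482.0, 243.0], np.int32(47)), ([194.0, 245.0], np.int32(34)), ([200.0, 245.0], np.int32(35)), ([179.0, 249.0], np.int32(67)), ([455.0, 250.0], np.int32(26)), ([465.0, 250.0], np.int32(39)), ([618.0, 365.0], np.int32(2098)), ([474.0, 350.0], np.int32(34)), ([481.0, 387.0], np.int32(1876)), ([311.0, 391.0], np.int32(1191))]
[([284.0, 5.0], np.int32(34)), ([155.0, 17.0], np.int32(288)), ([63.0, 20.0], np.int32(830)), ([132.0, 21.0], np.int32(37)), ([111.0, 23.0], np.int32(25)), ([142.0, 66.0], np.int32(423)), ([72.0, 35.0], np.int32(31)), ([89.0, 33.0], np.int32(32)), ([261.0, 40.0], np.int32(443)), ([262.0, 56.0], np.int32(269)), ([156.0, 70.0], np.int32(28)), ([256.0, 69.0], np.int32(53)), ([256.0, 77.0], np.int32(49)), ([264.0, 94.0]
[... 1579 characters left out ...]
08, 167, 186, 133, 414, 600, 588, 492, 420, 517, 574, 547, 470, 328, 125, 46], [236, 215, 181, 344, 514, 596, 534, 387, 510, 579, 575, 516, 371, 169, 80, 20]]
[[172.47256661 247.43554868]
 [193.80073469 245.59907734]
 [209.65005697 241.82481028]]
[[[205, 216, 215], [189, 200, 200], [198, 209, 211]], [[208, 218, 217], [193, 206, 210], [203, 217, 221]], [[205, 214, 214], [178, 191, 193], [191, 204, 207]]]
[[[93, 98, 100], [86, 92, 91], [106, 115, 112]], [[92, 100, 99], [93, 101, 100], [120, 129, 128]], [[166, 176, 174], [111, 118, 118], [183, 194, 193]]]
[[[144, 155, 157], [22, 22, 61], [32, 34, 56]], [[154, 163, 167], [37, 34, 67], [25, 21, 44]], [[219, 229, 228], [87, 94, 96], [79, 85, 83]]]
```

```bash
python3 -c "
from plant import robot
print(robot.close_job())"
```

```text
the job is handed in; nothing more can be done
None
```

I handed the job in after about 60 s of robot time. The lock was turned to its stop, both vials present (white and brown caps) are in the cooling block, the hood is shut, the key is upright in its stand, and the marker, tape and forceps show no change in the final top picture.

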